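Shelve the second-hand books by height in the divider rack

TASK

Shelve the four loose books in the wire divider rack by height, one upright in each compartment: the tallest next to the green bookend, stepping down to the shortest next to the grey one. Each book stands square in its compartment with its spine towards the robot and level with the rack's open front edge, to about a centimetre. Set the books down gently, without dropping them or knocking any over, and leave them all standing free.

Things in the scene. Friction and masses are not known exactly. Their poses are not given: they have to be found in the camera images.
- book_blue: loose blue hardback, the tallest of the four: 172 mm tall, 110 mm from spine to fore-edge, 36 mm thick, 460 g or so. It stands on its tail edge; cream pages show at every edge but the spine. Origin: foot of the spine, middle of the thickness, at the underside. x runs from the spine to the fore-edge (the book's middle is 55 mm along +x), y across the thickness, z up. At the start the spine faces the robot (-x) to within 0.45 rad.
- book_red: loose red hardback, the second tallest of the four: 152 mm tall, 102 mm from spine to fore-edge, 34 mm thick, 370 g or so. It stands on its tail edge; cream pages show at every edge but the spine. Origin: foot of the spine, middle of the thickness, at the underside. x runs from the spine to the fore-edge (the book's middle is 51 mm along +x), y across the thickness, z up. At the start the spine faces the robot (-x) to within 0.45 rad.
- book_yellow: loose yellow hardback, the third tallest of the four: 132 mm tall, 90 mm from spine to fore-edge, 32 mm thick, 270 g or so. It stands on its tail edge; cream pages show at every edge but the spine. Origin: foot of the spine, middle of the thickness, at the underside. x runs from the spine to the fore-edge (the book's middle is 45 mm along +x), y across the thickness, z up. At the start the spine faces the robot (-x) to within 0.45 rad.
- book_purple: loose purple hardback, the shortest of the four: 112 mm tall, 78 mm from spine to fore-edge, 30 mm thick, 190 g or so. It stands on its tail edge; cream pages show at every edge but the spine. Origin: foot of the spine, middle of the thickness, at the underside. x runs from the spine to the fore-edge (the book's middle is 39 mm along +x), y across the thickness, z up. At the start the spine faces the robot (-x) to within 0.45 rad.
- slot_1: compartment of the fixed wire divider rack, the leftmost seen from the robot: flat grey pan 130 mm deep, 77 wide, floor 8 mm above the table, wire hoops left and right (tops 53 mm above the table, 72 mm clear between), a wire 122 mm behind the open, lipless front edge. Origin: middle of the front edge, on the floor. x runs into the rack, away from the robot, y left along the row, z up. Pitch 78 mm.
- slot_2: compartment of the fixed wire divider rack, the second from the left: flat grey pan 130 mm deep, 77 wide, floor 8 mm above the table, wire hoops left and right (tops 53 mm above the table, 72 mm clear between), a wire 122 mm behind the open, lipless front edge. Origin: middle of the front edge, on the floor. x runs into the rack, away from the robot, y left along the row, z up. Pitch 78 mm.
- slot_3: compartment of the fixed wire divider rack, the third from the left: flat grey pan 130 mm deep, 77 wide, floor 8 mm above the table, wire hoops left and right (tops 53 mm above the table, 72 mm clear between), a wire 122 mm behind the open, lipless front edge. Origin: middle of the front edge, on the floor. x runs into the rack, away from the robot, y left along the row, z up. Pitch 78 mm.
- slot_4: compartment of the fixed wire divider rack, the rightmost: flat grey pan 130 mm deep, 77 wide, floor 8 mm above the table, wire hoops left and right (tops 53 mm above the table, 72 mm clear between), a wire 122 mm behind the open, lipless front edge. Origin: middle of the front edge, on the floor. x runs into the rack, away from the robot, y left along the row, z up. Pitch 78 mm.
- bookend_green: fixed lime-green block bookend, 110 x 30 mm and 105 mm high, standing just outside one end of the rack (beside slot_1 or beside slot_4): it marks the end where the tallest book belongs. Origin: centre of its underside; y along the row, z up.
- bookend_grey: fixed light grey block bookend, 110 x 30 mm and 60 mm high, standing just outside the other end of the rack: the end of the shortest book. Origin: centre of its underside; y along the row, z up.

How it is judged:
By the outcome, as a careful person would: the job done as asked, in the order asked, and still so for the second after the job is handed in, with the robot touching nothing.
It also fails if it takes over 115 s, if anything falls off the work surface, if the arm or the gripper's body presses on something with over 40 N, if the wrist force passes 120 N, or if a joint passes its speed limit or range.

ROBOT

A 6-joint arm with a two-finger parallel gripper is mounted at the origin on the work surface. World frame = base frame: x ahead of the robot, y to its left, z up, the work surface at z = 0. Lengths are in mm, angles in rad, forces in N, time in s.
With the tool pointing down it reaches from about 300 to 775 mm from the base axis. Payload 14.6 kg.
Tool frame: the origin (TCP) lies between the finger pads; the fingertips stand 8 mm ahead of it and the grasp point (between the pads) lies 11 mm behind it; y points along the fingers, x is the direction in which the jaws open and shut, and the axes are right-handed (so a half turn about y gives the same grasp; the last joint's range is limited). The gripper opens to 94 mm and grips with 3 to 60 N. Pads are 16 mm wide; open, the fingers measure 119 mm over their backs; the gripper's body (75 mm by 177 mm) begins 78 mm behind the grasp point.
Start: joints at [1.233, 0.3, 1.521, -0, 1.321, -0.067], TCP at [147.124, 529.947, 179.846] pointing down, gripper open.
Joint ranges: [-3.03, 3.03], [-0.79, 2.21], [0.23, 2.52], [-1.04, 4.18], [0, 3.07], [-2.55, 2.55]. Speed limits (rad/s): [2.22, 2.22, 2.57, 3.14, 3.14, 3.14].

INTERFACE

Orientations are given as [roll, pitch, yaw] about the fixed x, y, z axes, in that order (R = Rz(yaw) Ry(pitch) Rx(roll)).
In Python, from cell import read_state, imaging, order gives the robot as it stands. The module is installed in compiled form; this text tells all that it offers.
- The arm moves only by the shell command python3 -m handwheel 'ROWS' [FORCE]. ROWS is JSON, a list that holds one entry, the list of rows, each a list of 7 numbers: the shift along the tool's x, y, z in mm, then the turn, a rotation vector about the tool's x, y, z in degrees, then the opening, from -1 (shut) to 1 (fully open), so that 0 is half open. A call has 1 to 5 rows; each row is the pose to reach, as a shift and turn from the pose measured when the call began, along the tool's axes at that moment; what a row does not reach only later rows make up. A row lasts 1/12 s, in which the tool goes at most 41.7 mm and 7.16 degrees, less where a joint would pass 70% of its speed; a pose out of reach is approached as far as the arm can. A call with a gripper value outside its range is refused whole. The fingers move at their own pace and stop on an object; FORCE is the grip in N (left out, the last holds). Time passes only in rows, so rows that repeat a pose let the fingers close. It gives the time, the measured TCP pose, the force and the opening at its end, in the units of the state.
- read_state(): the state, without advancing time (a new reading comes with each control period).
- imaging.camera(name): name is "scene" or "top" or "wrist"; returns (picture, depth): 420x560x3 uint8, red, green, blue; 420x560 float32, mm along the optical axis (not along the pixel's ray), 0 where there is no reading.
- imaging.get_calibration(name): a dict with "mtx" (3x3 intrinsics, pixels), "world_from_camera" (4x4, takes a point from camera to world coordinates); the wrist camera has in their place "hand_eye" (4x4, takes a point from camera to tool coordinates, whose origin is the TCP and whose axes are the tool frame's). Camera axes: x right, y down, z forward; pixel columns grow to the right and rows downward; lengths in mm; the calibration is good to about 2 mm. The wrist camera is an equidistant fisheye: a pixel r from the principal point sees the ray r / f radians off the axis. A picture is of the moment at which its call begins: read the wrist's pose just before it. get_calibration takes no time and is no camera call.
- order.sign_off(): hands the job in, once; it reports no verdict.
The state is a dict: "clock": time; "joints": joint angles; "qd": joint speeds; "effort": joint torques, N m; "eef_pos": TCP position; "eef_rot": TCP orientation; "wrist_force": force on the tool from outside, world axes, zero at the start; "moment": the same for the moment, N m; "finger_gap": finger opening in mm.
Only numpy, scipy, OpenCV 4.12 (cv2) and the standard library are available. Lean on these libraries where they do the work, as an engineer would, in place of code of your own. Each camera call takes 0.05 s, during which the arm holds its last target.

## Working session

There is one attempt and no reset: what is moved stays moved. The work goes in short steps, Python scripts to look and compute and a shell command to move; the robot and the scene stay as the last step left them, time stands still between calls to the robot, and variables do not carry over. Pictures are saved under pics/ and viewed, and the job is handed in when it is done.

```bash
mkdir -p pics; ls
python3 - <<'E'
from cell import read_state, imaging, order
import cv2,numpy as np
s=read_state();print(s)
for n in ["scene","top","wrist"]:
    p,d=imaging.camera(n); cv2.imwrite(f"pics/{n}0.png",p[:,:,::-1]); np.savez(f"{n}0.npz",p=p,d=d)
    c=imaging.get_calibration(n); print(n,{k:np.round(v,4).tolist() if not isinstance(v,str) else v for k,v in c.items()})
E
```

```text
pics
{'clock': 0.0, 'joints': array([ 1.23342974e+00,  3.00445648e-01,  1.52157796e+00, -2.40671519e-05,
        1.32070954e+00, -6.66138599e-02]), 'qd': array([-0.00052542,  0.00096229,  0.00055028,  0.00179794,  0.00081029,
       -0.00056837]), 'effort': array([ 2.68222779e-03, -5.31811595e+01, -3.52730584e+01,  7.09373178e-02,
        2.44394486e-02, -8.52377752e-05]), 'eef_pos': array([147.02068814, 529.68106532, 179.30163325]), 'eef_rot': array([-1.57074367e+00,  1.13951110e-03,  1.30004960e+00]), 'wrist_force': array([-0.63598859, -0.73895525,  0.0468248 ]), 'moment': array([ 0.0408321 , -0.01134892,  0.03628266]), 'finger_gap': 94.31008562809181}
scene {'mtx': [[530.0167, 0.0, 284.8443], [0.0, 530.0167, 213.7363], [0.0, 0.0, 1.0]], 'world_from_camera': [[0.2555, 0.7265, -0.6379, 1405.246], [0.9667, -0.2043, 0.1544, -234.0126], [-0.0182, -0.6561, -0.7545, 1076.6454], [0.0, 0.0, 0.0, 1.0]]}
top {'mtx': [[409.5758, 0.0, 287.773], [0.0, 409.5758, 202.7602], [0.0, 0.0, 1.0]], 'world_from_camera': [[0.0089, -0.9853, 0.1704, 391.9099], [-1.0, -0.0091, -0.0004, 10.8332], [0.002, -0.1704, -0.9854, 956.4316], [0.0, 0.0, 0.0, 1.0]]}
wrist {'mtx': [[325.1923, 0.0, 274.5057], [0.0, 325.1923, 211.1695], [0.0, 0.0, 1.0]], 'hand_eye': [[1.0, -0.0002, 0.0, -0.5928], [-0.0001, -0.227, 0.9739, -203.5569], [-0.0001, -0.9739, -0.227, 65.965], [0.0, 0.0, 0.0, 1.0]]}
```

View pics/scene0.png

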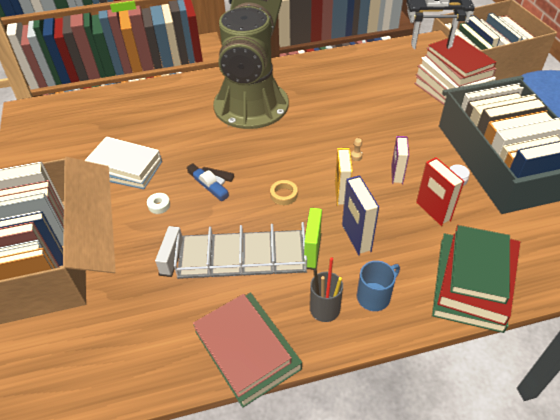

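View pics/top0.png

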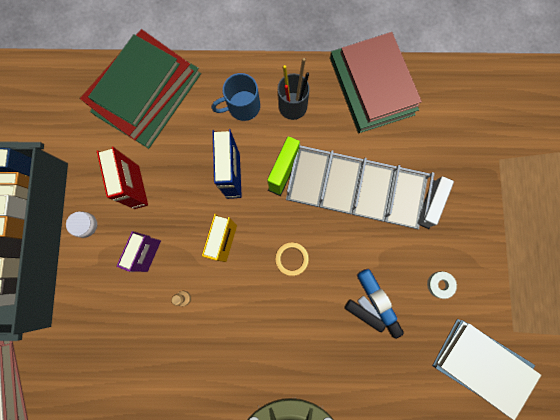

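View pics/wrist0.png

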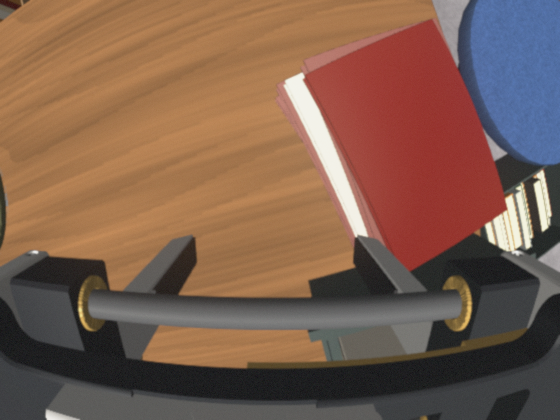

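The top view shows the rack at about (290–425, 150–225) with green bookend at its left end (beside slot_1). The books stand at blue (227,165), red (120,178), yellow (218,238) and purple (138,252). So slots 1 to 4 take blue, red, yellow and purple in that order. Next I measure.

```bash
cat > h.py <<'E'
from cell import read_state, imaging, order
import cv2,numpy as np
def cloud(n,p,d):
    c=imaging.get_calibration(n);K=np.array(c['mtx']);T=np.array(c['world_from_camera'])
    v,u=np.mgrid[0:420,0:560]
    P=np.stack([(u-K[0,2])/K[0,0]*d,(v-K[1,2])/K[1,1]*d,d],-1)
    W=P@T[:3,:3].T+T[:3,3]; W[d<=0]=np.nan; return W
def ray(n,u,v,z):
    c=imaging.get_calibration(n);K=np.array(c['mtx']);T=np.array(c['world_from_camera'])
    r=T[:3,:3]@np.array([(u-K[0,2])/K[0,0],(v-K[1,2])/K[1,1],1.]);return T[:3,3]+r*(z-T[2,3])/r[2]
H=dict(blue=172,red=152,yellow=132,purple=112)
L=dict(blue=110,red=102,yellow=90,purple=78)
TH=dict(blue=36,red=34,yellow=32,purple=30)
def book(W,name,box,z0=0):
    x0,y0,x1,y1=box
    m=np.zeros((420,560),np.uint8); s=W[y0:y1,x0:x1,2]
    m[y0:y1,x0:x1]=(np.abs(s-H[name]-z0)<9)
    m=cv2.morphologyEx(m,cv2.MORPH_OPEN,np.ones((2,2)))
    k,l,st,_=cv2.connectedComponentsWithStats(m); i=1+np.argmax(st[1:,4]); m=l==i
    Q=W[m]; zz=np.median(Q[:,2])
    (c,sz,a)=cv2.minAreaRect(Q[:,:2].astype(np.float32))
    if sz[0]<sz[1]: a+=90; sz=sz[::-1]
    a=(a+90)%180-90
    return np.array(c),sz,a,zz
E
python3 - <<'E'
from h import *
f=np.load('top0.npz');W=cloud('top',f['p'],f['d'])
for n,b in dict(blue=(205,120,250,205),red=(90,140,155,215),yellow=(195,205,245,270),purple=(110,225,165,280)).items():
    c,sz,a,zz=book(W,n,b); r=np.radians(a)
    print(n,'ctr',c.round(1),'size',np.round(sz,1),'xaxis deg',round(a,2),'z',round(zz,1),'spine',(c-np.array([np.cos(r),np.sin(r)])*L[n]/2).round(1))
im=cv2.resize(f['p'][130:240,250:470,::-1],None,fx=3.6,fy=3.6,interpolation=cv2.INTER_CUBIC);cv2.imwrite('pics/rack.png',im)
print(np.nanmedian(W[300:310,100:120,2]))
E
```

```text
blue ctr [651.7 152.4] size [175.4  40.4] xaxis deg 12.92 z nan spine [598.  140.1]
red ctr [578.4 370.9] size [103.2  83.3] xaxis deg -38.74 z nan spine [538.7 402.8]
yellow ctr [465.1 167.1] size [91.9 53. ] xaxis deg -15.51 z nan spine [421.7 179.1]
purple ctr [424.4 342.8] size [108.9  53.3] xaxis deg -43.65 z nan spine [396.1 369.8]
0.0750804055436447
```

View pics/rack.png

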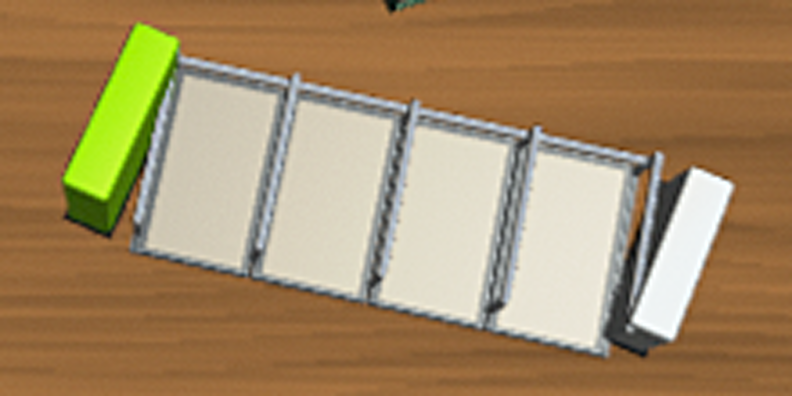

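```bash
sed -i 's/    m=cv2.morph.*/    m=m\&cv2.morphologyEx(m,cv2.MORPH_OPEN,np.ones((3,3),np.uint8))/' h.py
python3 - <<'E'
from h import *
f=np.load('top0.npz');W=cloud('top',f['p'],f['d'])
for n,b in dict(blue=(205,120,250,205),red=(90,140,155,215),yellow=(195,205,245,270),purple=(110,225,165,280)).items():
    c,sz,a,zz=book(W,n,b); r=np.radians(a)
    print(n,'ctr',c.round(1),'size',np.round(sz,1),'xaxis deg',round(a,2),'z',round(zz,1))
hsv=cv2.cvtColor(f['p'],cv2.COLOR_RGB2HSV)
# pans
m=((hsv[...,1]<60)&(hsv[...,2]>150)).astype(np.uint8);m[:145]=0;m[235:]=0;m[:,:285]=0;m[:,426:]=0
m&=(W[...,2]<20).astype(np.uint8); m=cv2.erode(m,np.ones((2,2),np.uint8))
k,l,st,_=cv2.connectedComponentsWithStats(m)
for i in range(1,k):
    if st[i,4]<300: continue
    Q=W[l==i]; v,u=np.nonzero(l==i); z=np.nanmedian(Q[:,2])
    Q=np.array([ray('top',a,b,8)[:2] for a,b in zip(u,v)]).astype(np.float32)
    c,sz,a=cv2.minAreaRect(Q); print('pan',st[i,:4],np.round(c,1),np.round(sz,1),round(a,2),'z',z)
A=ray('top',250+134/3.6,130+250/3.6,8);B=ray('top',250+606/3.6,130+355/3.6,8);print(A,B,np.linalg.norm(A-B),np.degrees(np.arctan2(*(A-B)[1::-1])))
# fit: pan front edge in scene too
f=np.load('scene0.npz');im=cv2.resize(f['p'][200:290,145:335,::-1],None,fx=4,fy=4,interpolation=cv2.INTER_CUBIC);cv2.imwrite('pics/rack2.png',im)
E
```

```text
blue ctr [620.2 142.5] size [107.3  36.2] xaxis deg 4.02 z 168.9
red ctr [590.4 370.6] size [98.1 34.8] xaxis deg 16.96 z 149.0
yellow ctr [462.8 156.8] size [85.7 32.7] xaxis deg -14.36 z 129.1
purple ctr [435.5 332.9] size [77.7 30.9] xaxis deg -20.23 z 109.1
pan [291 152  36  53] [616.3 -39.7] [ 63.1 119.5] 78.0 z 8.171140372800437
pan [324 159  36  54] [ 599.6 -117. ] [ 66.4 120.8] 78.54 z 7.992250480998166Traceback (most recent call last):
  File "<stdin>", line 14, in <module>
  File "h.py", line 9, in ray
    c=imaging.get_calibration(n);K=np.array(c['mtx']);T=np.array(c['world_from_camera'])
ValueError: time passes only in moves, steps and waits
```

```bash
python3 - <<'E'
s=open('h.py').read()
s=s.replace("def cloud","_C={}\ndef cal(n):\n    if n not in _C: _C[n]=imaging.get_calibration(n)\n    return _C[n]\ndef cloud",1).replace("c=imaging.get_calibration(n);K","c=cal(n);K")
open('h.py','w').write(s)
E
cat h.py | head -16
python3 - <<'E'
from h import *
f=np.load('top0.npz');W=cloud('top',f['p'],f['d'])
hsv=cv2.cvtColor(f['p'],cv2.COLOR_RGB2HSV)
m=((hsv[...,1]<60)&(hsv[...,2]>150)).astype(np.uint8);m[:145]=0;m[235:]=0;m[:,:285]=0;m[:,426:]=0
m&=(W[...,2]<20).astype(np.uint8); m=cv2.erode(m,np.ones((2,2),np.uint8))
k,l,st,_=cv2.connectedComponentsWithStats(m)
for i in range(1,k):
    if st[i,4]<300: continue
    v,u=np.nonzero(l==i)
    Q=np.array([ray('top',a,b,8)[:2] for a,b in zip(u,v)]).astype(np.float32)
    c,sz,a=cv2.minAreaRect(Q); print('pan',st[i,:4],np.round(c,1),np.round(sz,1),round(a,2))
A=ray('top',250+134/3.6,130+250/3.6,8);B=ray('top',250+606/3.6,130+355/3.6,8);print(A,B,np.linalg.norm(A-B),np.degrees(np.arctan2(*(A-B)[1::-1])))
f=np.load('scene0.npz');im=cv2.resize(f['p'][200:290,145:335,::-1],None,fx=4,fy=4,interpolation=cv2.INTER_CUBIC);cv2.imwrite('pics/rack2.png',im)
E
```

```text
from cell import read_state, imaging, order
import cv2,numpy as np
_C={}
def cal(n):
    if n not in _C: _C[n]=imaging.get_calibration(n)
    return _C[n]
def cloud(n,p,d):
    c=cal(n);K=np.array(c['mtx']);T=np.array(c['world_from_camera'])
    v,u=np.mgrid[0:420,0:560]
    P=np.stack([(u-K[0,2])/K[0,0]*d,(v-K[1,2])/K[1,1]*d,d],-1)
    W=P@T[:3,:3].T+T[:3,3]; W[d<=0]=np.nan; return W
def ray(n,u,v,z):
    c=cal(n);K=np.array(c['mtx']);T=np.array(c['world_from_camera'])
    r=T[:3,:3]@np.array([(u-K[0,2])/K[0,0],(v-K[1,2])/K[1,1],1.]);return T[:3,3]+r*(z-T[2,3])/r[2]
H=dict(blue=172,red=152,yellow=132,purple=112)
L=dict(blue=110,red=102,yellow=90,purple=78)
pan [291 152  36  53] [616.3 -39.7] [ 63.1 119.5] 78.0
pan [324 159  36  54] [ 599.6 -117. ] [ 66.4 120.8] 78.54
pan [356 166  37  54] [ 585.1 -193.9] [ 67.6 124.6] 77.8
pan [387 173  39  55] [ 568.5 -270. ] [ 73.  124.8] 77.8
[563.80649085  11.77192206   8.        ] [ 497.69593496 -293.82695       8.        ] 312.6679967709833 77.79324022620374
```

View pics/rack2.png

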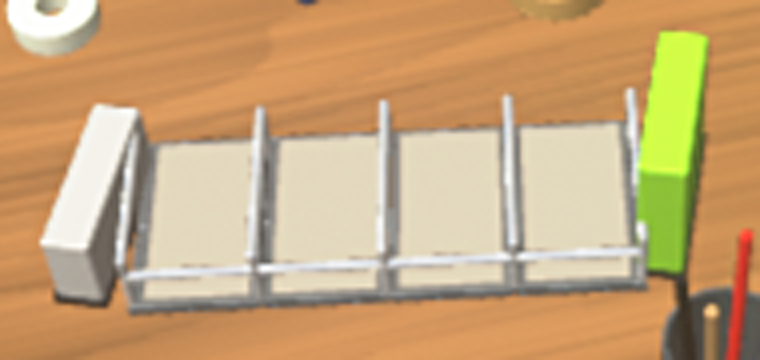

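The rack's front edge measures 312.7 mm, against 312 mm nominal. I'll cross-check it and the books in the scene view.

```bash
cat >> h.py <<'E'
from scipy.spatial.transform import Rotation as Ro
def go(x,y,z,yaw):
    s=read_state(); R=Ro.from_euler('xyz',s['eef_rot']).as_matrix()
    T=Ro.from_euler('xyz',[-np.pi/2,0,np.radians(yaw)]).as_matrix()
    d=R.T@(np.array([x,y,z])-s['eef_pos']); w=np.degrees(Ro.from_matrix(R.T@T).as_rotvec())
    print('t',round(s['clock'],2),'pos',s['eef_pos'].round(1),'rot',np.degrees(s['eef_rot']).round(1),'gap',round(s['finger_gap'],1),'F',np.round(s['wrist_force'],1))
    print('  -> shift',d.round(1),'turn',w.round(1))
RY=-12.2
RA=np.array([563.8,11.8]);RB=np.array([497.7,-293.8])
def slot(i,depth):
    r=np.radians(RY); return RA+(RB-RA)*(i-.5)/4+depth*np.array([np.cos(r),np.sin(r)])
E
python3 - <<'E'
from h import *
f=np.load('scene0.npz');W=cloud('scene',f['p'],f['d'])
for n,b in dict(blue=(335,165,385,260),red=(410,145,470,230),yellow=(325,140,362,205),purple=(385,125,415,190)).items():
    c,sz,a,zz=book(W,n,b)
    print(n,'ctr',c.round(1),'size',np.round(sz,1),'deg',round(a,2),'z',round(zz,1))
print(ray('scene',145+152/4,200+143/4,8),ray('scene',145+630/4,200+123/4,8))
for i,l in zip((1,2,3,4),(110,102,90,78)): print(i,slot(i,0).round(1),slot(i,l/2).round(1))
f=np.load('top0.npz');W=cloud('top',f['p'],f['d'])
print('green top', [np.round(np.nanpercentile(W[140:190,270:300].reshape(-1,3)[(np.abs(W[140:190,270:300,2]-105)<8).ravel()],q,axis=0),0) for q in (1,99)])
go(462.8,156.8,200,75.6)
E
```

```text
blue ctr [622.  141.5] size [111.5  38.8] deg 3.95 z 167.9
red ctr [592.2 370.3] size [104.9  39.4] deg 17.33 z 148.0
yellow ctr [466.2 155. ] size [92.3 32.1] deg -14.95 z 127.9
purple ctr [436.3 331.5] size [82.3 30.8] deg -20.41 z 108.1
[ 503.28345002 -288.75458205    8.        ] [570.72719025  13.8374097    8.        ]
1 [555.5 -26.4] [609.3 -38. ]
2 [ 539.  -102.8] [ 588.9 -113.6]
3 [ 522.5 -179.2] [ 566.5 -188.7]
4 [ 506.  -255.6] [ 544.1 -263.8]
green top [array([580., -10.,  99.]), array([677.,  49., 108.])]
t 0.15 pos [147.  529.7 179.4] rot [-90.    0.1  74.5] gap 94.0 F [-1.3  0.1  0.5]
  -> shift [-274.9  -20.4 -404. ] turn [-0.  -1.1 -0.1]
```

Both cameras agree on the books to about 2–3 mm. Yellow goes first, to slot 3.

```bash
python3 -m handwheel '[[[-28,0,-40,0,0,0,1],[-56,-2,-81,0,0,0,1],[-84,-4,-121,0,0,0,1],[-112,-6,-162,0,0,0,1],[-130,-8,-190,0,0,0,1]]]' 30; python3 -m handwheel '[[[-28,0,-40,0,0,0,1],[-56,-2,-81,0,0,0,1],[-84,-4,-121,0,-1,0,1],[-112,-6,-162,0,-1,0,1],[-130,-8,-190,0,-1,0,1]]]'; python3 -c "
from h import *
go(464,156,180,75.5);go(464,156,86,75.5)"
```

```text
clock: 0.57
eef_pos: [281.5, 368.6, 186.3]
eef_rot: [-1.571, 0.001, 1.301]
wrist_force: [0.9, -0.0, 0.1]
finger_gap: 94.1
clock: 0.98
eef_pos: [415.1, 208.7, 193.4]
eef_rot: [-1.571, 0.001, 1.318]
wrist_force: [0.6, 0.9, 0.8]
finger_gap: 93.8
t 0.98 pos [415.1 208.7 193.4] rot [-90.    0.1  75.5] gap 93.8 F [0.6 0.9 0.8]
  -> shift [-38.8  13.4 -60.6] turn [-0.   0.  -0.1]
t 0.98 pos [415.1 208.7 193.4] rot [-90.    0.1  75.5] gap 93.8 F [0.6 0.9 0.8]
  -> shift [-38.7 107.4 -60.6] turn [-0.   0.  -0.1]
```

```bash
python3 -m handwheel '[[[-20,5,-30,0,0,0,1],[-39,13,-61,0,0,0,1],[-39,45,-61,0,0,0,1],[-39,80,-61,0,0,0,1],[-39,111,-61,0,0,0,1]]]' 30; python3 -c "
from h import *
p,d=imaging.camera('wrist');cv2.imwrite('pics/w1.png',p[:,:,::-1])
go(464,156,82,75.5)"
```

```text
clock: 1.4
eef_pos: [464.2, 154.8, 80.5]
eef_rot: [-1.57, 0.001, 1.317]
wrist_force: [1.1, -0.3, -1.2]
finger_gap: 93.7
t 1.45 pos [461.3 154.3  75.1] rot [-89.6   0.3  75.5] gap 94.3 F [-1.9 -0.3 -7.2]
  -> shift [ 2.3 -6.9 -2.1] turn [-0.4 -0.  -0.3]
```

View pics/w1.png

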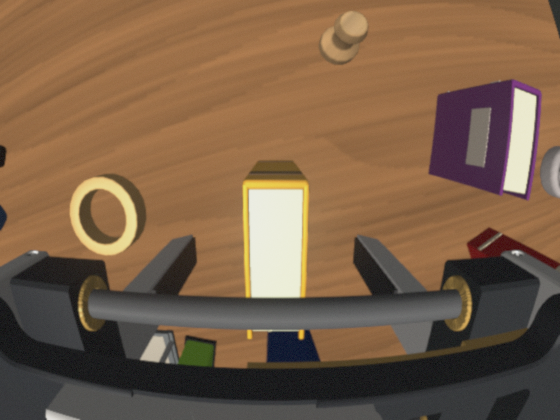

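The yellow book is centred between the pads, at columns 245–308 with the pads at 193 and 357, and square to the jaws. Closing.

```bash
python3 -m handwheel '[[[1,-6,-2,-0.4,0,-0.3,1],[1,-6,-2,-0.4,0,-0.3,0.2],[1,-6,-2,-0.4,0,-0.3,-0.3],[1,-6,-2,-0.4,0,-0.3,-0.6],[1,-6,-2,-0.4,0,-0.3,-0.6]]]' 30; python3 -m handwheel '[[[0,0,0,0,0,0,-0.6],[0,0,0,0,0,0,-0.6],[0,0,0,0,0,0,-0.6]]]'
 python3 -c "
from h import *
go(464,156,82,75.5)"
```

```text
clock: 1.87
eef_pos: [464.2, 155.1, 82.5]
eef_rot: [-1.572, -0.001, 1.317]
wrist_force: [1.2, -0.3, 0.7]
finger_gap: 70.7
clock: 2.12
eef_pos: [464.4, 155.2, 82.9]
eef_rot: [-1.573, -0.002, 1.317]
wrist_force: [-1.2, -0.5, 0.1]
finger_gap: 50.7
t 2.12 pos [464.4 155.2  82.9] rot [-90.1  -0.1  75.5] gap 50.7 F [-1.2 -0.5  0.1]
  -> shift [0.7 0.9 0.6] turn [ 0.1 -0.   0.1]
```

```bash
python3 -m handwheel '[[[0,0,0,0,0,0,-0.6],[0,0,0,0,0,0,-0.6],[0,0,0,0,0,0,-0.6],[0,0,0,0,0,0,-0.6]]]'
 python3 -c "
from h import *
go(464,156,82,75.5)"
```

```text
clock: 2.45
eef_pos: [464.3, 155.2, 82.9]
eef_rot: [-1.573, -0.002, 1.317]
wrist_force: [-0.1, 0.2, 0.7]
finger_gap: 31.6
t 2.45 pos [464.3 155.2  82.9] rot [-90.1  -0.1  75.5] gap 31.6 F [-0.1  0.2  0.7]
  -> shift [0.7 0.9 0.5] turn [ 0.1 -0.   0.1]
```

```bash
cat >> h.py <<'E'
def wray(u,v,ytool):
    c=cal('wrist');K=np.array(c['mtx']);T=np.array(c['hand_eye'])
    du,dv=u-K[0,2],v-K[1,2]; r=np.hypot(du,dv)+1e-9; t=r/K[0,0]
    q=T[:3,:3]@np.array([du/r*np.sin(t),dv/r*np.sin(t),np.cos(t)]); o=T[:3,3]
    return o+q*(ytool-o[1])/q[1]
def wpic(name):
    p,d=imaging.camera('wrist'); cv2.imwrite(f'pics/{name}.png',p[:,:,::-1]); return p,d
E
python3 -m handwheel '[[[0,-8,0,0,0,0,-0.6],[0,-24,0,0,0,0,-0.6],[0,-44,0,0,0,0,-0.6],[0,-62,0,0,0,0,-0.6],[0,-70,0,0,0,0,-0.6]]]'
 python3 -c "
from h import *
p,d=wpic('w2')
cv2.imwrite('pics/w2z.png',cv2.resize(p[140:220,215:335,::-1],None,fx=6,fy=6,interpolation=cv2.INTER_CUBIC))
c=slot(3,47);go(c[0],c[1],170,77.8)"
```

```text
clock: 2.87
eef_pos: [464.8, 155.3, 155.4]
eef_rot: [-1.575, -0.003, 1.317]
wrist_force: [0.6, -0.6, -2.2]
finger_gap: 31.4
t 2.92 pos [465.1 155.4 155.8] rot [-90.3  -0.2  75.5] gap 31.9 F [-0.1 -0.7 -0.5]
  -> shift [-307.6  -14.2 -186.4] turn [ 0.3 -2.3  0.2]
```

View pics/w2z.png

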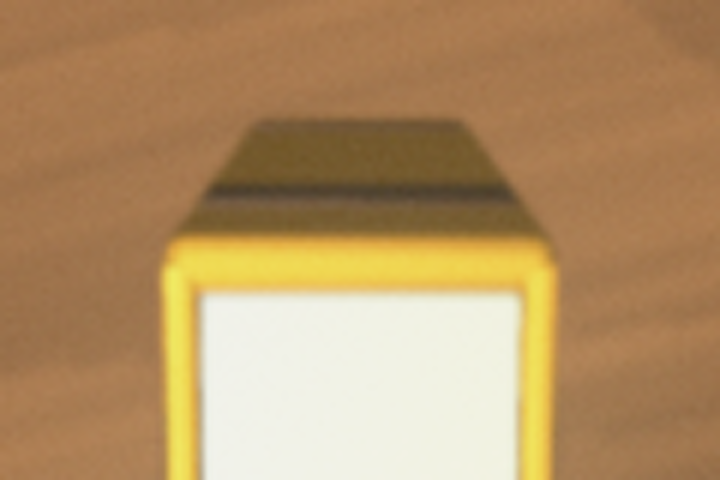

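```bash
python3 -c "
from h import *
print(wray(275,179.5,-(132-82.9)),wray(275,160,82.9),wray(242.5,182,-49.1),wray(307.5,182,-49.1))
c=slot(3,47+0);go(c[0],c[1],170,77.8)"
```

```text
[ -0.34297657 -49.1         45.53361071] [-0.13696637 82.9        45.42054258] [-15.9589203  -49.1         44.37207899] [ 15.27811824 -49.1         44.37034641]
t 2.92 pos [465.1 155.4 155.8] rot [-90.3  -0.2  75.5] gap 31.9 F [-0.1 -0.7 -0.5]
  -> shift [-307.6  -14.2 -186.4] turn [ 0.3 -2.3  0.2]
```

```bash
python3 -m handwheel '[[[-9,-1,-5,0,0,0,-0.6],[-27,-5,-16,0,0,0,-0.6],[-52,-8,-31,0,0,0,-0.6],[-77,-11,-47,0,0,0,-0.6],[-103,-14,-62,0,-1,0,-0.6]]]';python3 -m handwheel '[[[-25,0,-15,0,0,0,-0.6],[-51,0,-31,0,0,0,-0.6],[-77,0,-47,0,-1,0,-0.6],[-103,0,-62,0,-1,0,-0.6],[-125,0,-76,0,-1,0,-0.6]]]';  python3 -c "
from h import *
c=slot(3,47.5);go(c[0],c[1],170,77.8)"
```

```text
clock: 3.33
eef_pos: [499.0, 38.3, 168.8]
eef_rot: [-1.575, -0.003, 1.335]
wrist_force: [0.4, 0.0, -2.4]
finger_gap: 31.2
clock: 3.75
eef_pos: [543.3, -103.6, 167.5]
eef_rot: [-1.573, -0.003, 1.352]
wrist_force: [0.5, -0.1, -2.8]
finger_gap: 31.9
t 3.75 pos [ 543.3 -103.6  167.5] rot [-90.1  -0.1  77.5] gap 31.9 F [ 0.5 -0.1 -2.8]
  -> shift [-78.   -2.6 -43.5] turn [ 0.1 -0.3  0.1]
```

```bash
python3 -m handwheel '[[[-22,0,-12,0,0,0,-0.6],[-44,0,-24,0,0,0,-0.6],[-65,0,-36,0,0,0,-0.6],[-77,0,-43,0,0,0,-0.6],[-78,0,-43,0,0,0,-0.6]]]';python3 -m handwheel '[[[0,0,0,0,0,0,-0.6]]]';  python3 -c "
from h import *
wpic('w3')
c=slot(3,47.5);go(c[0],c[1],93,77.8)"
```

```text
clock: 4.17
eef_pos: [567.9, -192.0, 165.5]
eef_rot: [-1.571, -0.003, 1.35]
wrist_force: [-1.1, -0.4, -2.3]
finger_gap: 31.2
clock: 4.25
eef_pos: [567.3, -192.6, 164.4]
eef_rot: [-1.569, -0.003, 1.349]
wrist_force: [-0.1, 0.1, -2.0]
finger_gap: 31.8
t 4.3 pos [ 567.1 -192.4  164.2] rot [-89.9  -0.2  77.3] gap 31.9 F [-0.5  0.4 -2.5]
  -> shift [ 3.3 71.2 -1.2] turn [-0.1 -0.5  0.2]
```

View pics/w3.png

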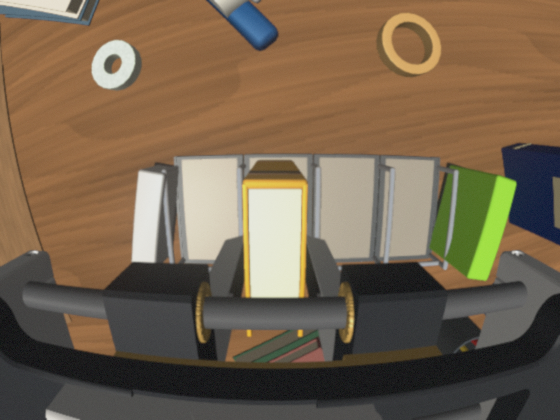

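```bash
python3 -c "
from h import *
im=cv2.imread('pics/w3.png')
cv2.imwrite('pics/w3z.png',cv2.resize(im[140:180,165:325],None,fx=5,fy=5,interpolation=cv2.INTER_CUBIC));cv2.imwrite('pics/w3y.png',cv2.resize(im[140:180,305:465],None,fx=5,fy=5,interpolation=cv2.INTER_CUBIC))
"
```

```text
(no output)
```

View pics/w3z.png

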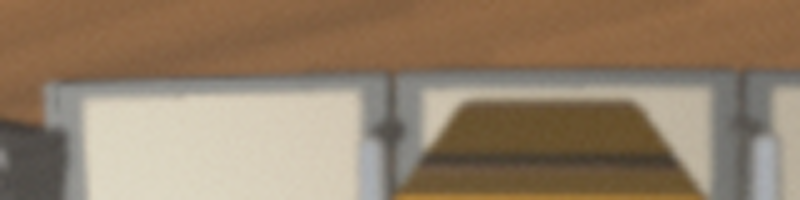

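View pics/w3y.png

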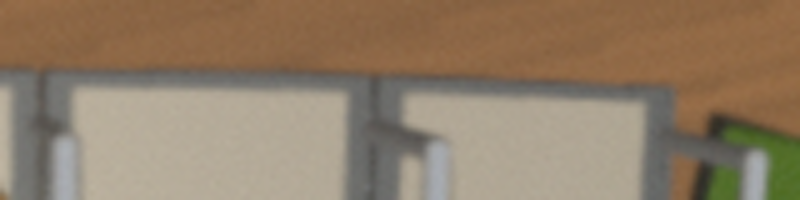

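```bash
cat >> h.py <<'E'
def rackfit(pts,pos,rotdeg,z=8):
    # wrist pixels of front-edge points -> world, fit line
    R=Ro.from_euler('xyz',rotdeg,degrees=True).as_matrix(); out=[]
    c=cal('wrist');K=np.array(c['mtx']);T=np.array(c['hand_eye'])
    for u,v in pts:
        du,dv=u-K[0,2],v-K[1,2]; r=np.hypot(du,dv); t=r/K[0,0]
        q=R@T[:3,:3]@np.array([du/r*np.sin(t),dv/r*np.sin(t),np.cos(t)]); o=R@T[:3,3]+pos
        out.append(o+q*(z-o[2])/q[2])
    return np.array(out)
E
python3 -c "
from h import *
P=rackfit([(174.2,156.6),(243,155),(313.4,154.4),(379.8,155.4),(439.6,157.6)],np.array([567.1,-192.4,164.2]),[-89.9,-.2,77.3])
print(P.round(1));print(np.linalg.norm(np.diff(P,axis=0),axis=1))
v=np.polyfit(P[:,1],P[:,0],1);print(np.degrees(np.arctan(v[0])))
for i in range(1,5): print(slot(i,0), (P[4-i]+P[5-i])[:2]/2)
"
```

```text
[[ 496.9 -293.6    8. ]
 [ 514.4 -216.2    8. ]
 [ 530.8 -140.     8. ]
 [ 547.   -64.4    8. ]
 [ 563.5   13.     8. ]]
[79.26695581 77.94459291 77.30448161 79.2152802 ]
12.225744197927787
[555.5375 -26.4   ] [555.23115311 -25.70759559]
[ 539.0125 -102.8   ] [ 538.88438699 -102.24117449]
[ 522.4875 -179.2   ] [ 522.57826888 -178.13371759]
[ 505.9625 -255.6   ] [ 505.64169689 -254.89219131]
```

The wrist view puts the rack's front edge within 1 mm of the top view, at -12.2°. Spine offset from the TCP is 45.5 mm. Lowering.

```bash
python3 -c "
from h import *
c=slot(3,45.5);go(c[0],c[1]+.5,92,77.8)"
```

```text
t 4.3 pos [ 567.1 -192.4  164.2] rot [-89.9  -0.2  77.3] gap 31.9 F [-0.5  0.4 -2.5]
  -> shift [ 3.8 72.2  0.9] turn [-0.1 -0.5  0.2]
```

```bash
python3 -m handwheel '[[[4,10,1,0,-0.5,0.2,-0.6],[4,25,1,0,-0.5,0.2,-0.6],[4,41,1,0,-0.5,0.2,-0.6],[4,55,1,0,-0.5,0.2,-0.6],[4,60,1,0,-0.5,0.2,-0.6]]]';python3 -m handwheel '[[[0,0,0,0,0,0,-0.6]]]';  python3 -c "
from h import *
c=slot(3,45.5);go(c[0],c[1]+.5,91,77.8)"
```

```text
clock: 4.72
eef_pos: [565.6, -186.6, 101.3]
eef_rot: [-1.565, 0.0, 1.359]
wrist_force: [-0.2, 0.1, -3.2]
finger_gap: 31.6
clock: 4.8
eef_pos: [565.0, -185.7, 100.0]
eef_rot: [-1.563, -0.0, 1.36]
wrist_force: [-0.0, 0.6, -2.9]
finger_gap: 31.9
t 4.8 pos [ 565.  -185.7  100. ] rot [-89.6  -0.   77.9] gap 31.9 F [-0.   0.6 -2.9]
  -> shift [-2.2  9.  -2.5] turn [-0.4  0.1  0. ]
```

```bash
python3 -m handwheel '[[[-2,1,-2,-0.4,0,0,-0.6],[-2,2,-2.5,-0.4,0,0,-0.6],[-2,4,-2.5,-0.4,0,0,-0.6],[-2,6,-2.5,-0.4,0,0,-0.6],[-2,7,-2.5,-0.4,0,0,-0.6]]]';python3 -m handwheel '[[[0,0,0,0,0,0,-0.6],[0,0,0,0,0,0,-0.6]]]';  python3 -c "
from h import *
c=slot(3,45.5);go(c[0],c[1]+.5,91,77.8)"
```

```text
clock: 5.22
eef_pos: [567.0, -188.2, 93.0]
eef_rot: [-1.57, -0.0, 1.36]
wrist_force: [-0.6, -0.9, -1.9]
finger_gap: 31.6
clock: 5.38
eef_pos: [567.1, -188.2, 93.1]
eef_rot: [-1.57, -0.0, 1.36]
wrist_force: [-0.1, -0.1, -2.8]
finger_gap: 32.0
t 5.38 pos [ 567.1 -188.2   93.1] rot [-90.   -0.   77.9] gap 32.0 F [-0.1 -0.1 -2.8]
  -> shift [-0.2  2.1  0.1] turn [-0.   0.1  0. ]
```

```bash
python3 -m handwheel '[[[0,0.7,0,0,0,0,-0.6],[0,1.5,0,0,0,0,-0.6],[0,2,0,0,0,0,-0.6],[0,2.5,0,0,0,0,-0.6],[0,2.5,0,0,0,0,-0.6]]]';  python3 -c "
from h import *
c=slot(3,45.5);go(c[0],c[1]+.5,91,77.8)"
```

```text
clock: 5.8
eef_pos: [567.2, -188.3, 91.1]
eef_rot: [-1.571, 0.0, 1.36]
wrist_force: [-1.8, -0.5, 3.3]
finger_gap: 31.9
t 5.8 pos [ 567.2 -188.3   91.1] rot [-90.    0.   77.9] gap 31.9 F [-1.8 -0.5  3.3]
  -> shift [-0.1  0.1  0.2] turn [-0.   0.1 -0. ]
```

Contact: the vertical force went from -2.8 to +3.3 N. Releasing and lifting.

```bash
python3 -m handwheel '[[[0,0,0,0,0,0,-0.2],[0,0,0,0,0,0,0],[0,0,0,0,0,0,0.2],[0,0,0,0,0,0,0.2]]]';  python3 -m handwheel '[[[0,0,0,0,0,0,0.2],[0,-6,0,0,0,0,0.2],[0,-20,0,0,0,0,0.2],[0,-45,0,0,0,0,0.2],[0,-75,0,0,0,0,0.2]]]';python3 -c "
from h import *
wpic('w4')
go(436,332,130,69.7)"
```

```text
clock: 6.13
eef_pos: [567.2, -188.3, 91.0]
eef_rot: [-1.571, 0.0, 1.36]
wrist_force: [0.7, -0.0, -0.3]
finger_gap: 54.0
clock: 6.55
eef_pos: [566.5, -188.0, 166.1]
eef_rot: [-1.568, -0.0, 1.36]
wrist_force: [0.3, 0.6, 0.6]
finger_gap: 56.5
t 6.6 pos [ 568.8 -188.9  173.6] rot [-90.4   0.1  77.9] gap 56.3 F [ 0.2 -0.8  5.9]
  -> shift [481.6  41.3 239.1] turn [ 0.4  8.2 -0. ]
```

View pics/w4.png

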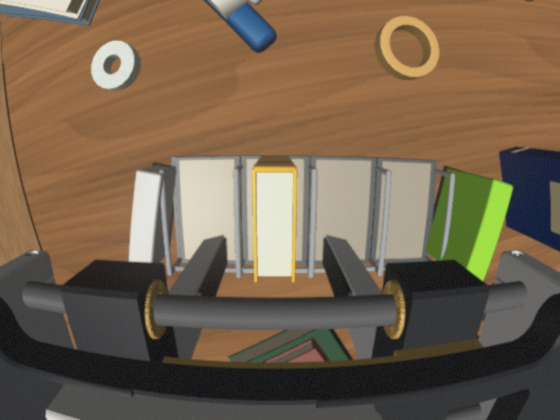

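Yellow stands free and centred in slot 3, spine at the front edge (275,160). Now purple.

```bash
python3 -m handwheel '[[[20,-5,10,0,0,0,1],[52,-5,26,0,1,0,1],[88,-5,43,0,2,0,1],[124,-5,61,0,2,0,1],[160,-5,79,0,3,0,1]]]';  python3 -m handwheel '[[[35,0,19,0,1,0,1],[70,0,38,0,2,0,1],[105,0,56,0,3,0,1],[140,0,74,0,4,0,1],[170,0,90,0,5,0,1]]]';python3 -c "
from h import *
go(436,332,160,69.7)"
```

```text
clock: 7.02
eef_pos: [524.3, -14.5, 178.2]
eef_rot: [-1.579, 0.001, 1.307]
wrist_force: [0.2, 0.9, 0.9]
finger_gap: 87.0
clock: 7.43
eef_pos: [481.0, 175.4, 178.1]
eef_rot: [-1.579, -0.001, 1.22]
wrist_force: [0.7, 0.5, 0.4]
finger_gap: 93.9
t 7.43 pos [481.  175.4 178.1] rot [-90.5  -0.   69.9] gap 93.9 F [0.7 0.5 0.4]
  -> shift [131.6  17.3  96.2] turn [0.5 0.2 0. ]
```

```bash
python3 -m handwheel '[[[33,3,24,0,0,0,1],[66,7,48,0.5,0,0,1],[100,12,72,0.5,0,0,1],[122,17,89,0.5,0,0,1],[131,17,96,0.5,0,0,1]]]';  python3 -c "
from h import *
p,d=wpic('w5')
go(436,332,62,69.7)"
```

```text
clock: 7.85
eef_pos: [434.3, 334.3, 159.6]
eef_rot: [-1.57, -0.0, 1.223]
wrist_force: [0.4, -0.7, 0.1]
finger_gap: 94.3
t 7.9 pos [434.5 334.3 160. ] rot [-90.   -0.   70.1] gap 93.9 F [ 0.2  1.4 -0.7]
  -> shift [-1.7 98.  -2.3] turn [-0.   0.4  0. ]
```

View pics/w5.png

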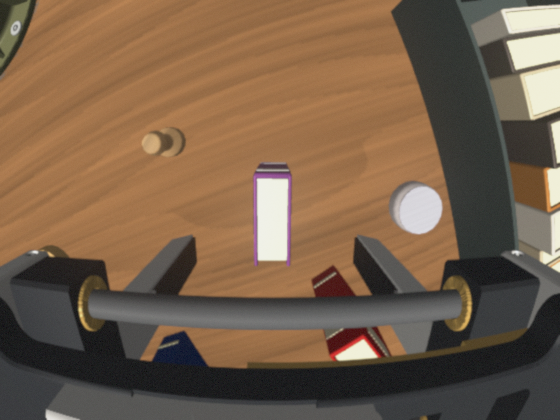

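```bash
python3 -m handwheel '[[[-2,15,-2,0,0.4,0,1],[-2,40,-2,0,0.4,0,1],[-2,68,-2,0,0.4,0,0.8],[-2,90,-2,0,0.4,0,0.5],[-2,97,-2,0,0.4,0,0.2]]]' 25;  python3 -c "
from h import *
go(436,332,62,69.7)"
```

```text
clock: 8.32
eef_pos: [435.0, 330.0, 60.4]
eef_rot: [-1.568, 0.003, 1.215]
wrist_force: [-0.2, -0.6, -1.2]
finger_gap: 77.4
t 8.32 pos [435.  330.   60.4] rot [-89.8   0.2  69.6] gap 77.4 F [-0.2 -0.6 -1.2]
  -> shift [ 2.2 -1.6 -0.2] turn [-0.2 -0.1 -0.2]
```

```bash
python3 -m handwheel '[[[2,-1.5,0,-0.2,0,-0.2,-0.1],[2,-1.5,0,-0.2,0,-0.2,-0.4],[2,-1.5,0,-0.2,0,-0.2,-0.7],[2,-1.5,0,-0.2,0,-0.2,-0.7],[2,-1.5,0,-0.2,0,-0.2,-0.7]]]' 25; python3 -m handwheel '[[[0,0,0,0,0,0,-0.7],[0,0,0,0,0,0,-0.7],[0,0,0,0,0,0,-0.7]]]'; python3 -c "
from h import *
go(436,332,62,69.7)"
```

```text
clock: 8.73
eef_pos: [436.2, 332.1, 63.1]
eef_rot: [-1.573, -0.002, 1.215]
wrist_force: [0.2, -0.4, -0.1]
finger_gap: 44.3
clock: 8.98
eef_pos: [436.5, 332.3, 63.6]
eef_rot: [-1.573, -0.003, 1.215]
wrist_force: [-0.0, -0.4, 4.2]
finger_gap: 29.8
t 8.98 pos [436.5 332.3  63.6] rot [-90.1  -0.2  69.6] gap 29.8 F [-0.  -0.4  4.2]
  -> shift [-0.4  1.6  0.4] turn [ 0.1 -0.1  0.2]
```

```bash
python3 -m handwheel '[[[0,-8,0,0,0,0,-0.7],[0,-24,0,0,0,0,-0.7],[0,-46,0,0,0,0,-0.7],[0,-68,0,0,0,0,-0.7],[0,-75,0,0,0,0,-0.7]]]';  python3 -c "
from h import *
p,d=wpic('w6')
cv2.imwrite('pics/w6z.png',cv2.resize(p[140:220,215:335,::-1],None,fx=6,fy=6,interpolation=cv2.INTER_CUBIC))
c=slot(4,-75);go(c[0],c[1],150,77.8)"
```

```text
clock: 9.4
eef_pos: [437.1, 332.8, 142.0]
eef_rot: [-1.575, -0.006, 1.215]
wrist_force: [0.7, 0.7, -1.1]
finger_gap: 29.9
t 9.45 pos [437.1 332.8 141.7] rot [-90.3  -0.4  69.6] gap 29.6 F [-0.9 -0.2 -0.7]
  -> shift [-538.2  -10.8 -195.2] turn [ 0.3 -8.2  0.4]
```

View pics/w6z.png

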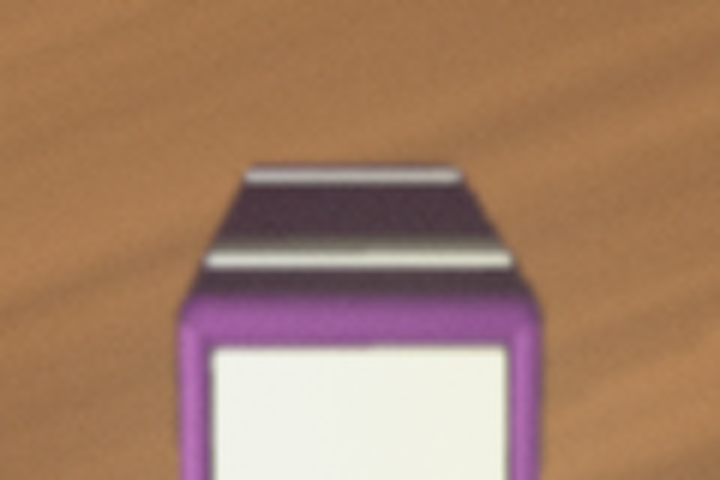

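```bash
python3 -m handwheel '[[[-9,-2,-3,0,0,0,-0.7],[-30,-5,-11,0.3,0,0.4,-0.7],[-60,-8,-22,0.3,-1,0.4,-0.7],[-94,-10,-34,0.3,-1,0.4,-0.7],[-128,-10,-46,0.3,-2,0.4,-0.7]]]'; python3 -m handwheel '[[[-34,0,-13,0,-1,0,-0.7],[-68,0,-25,0,-1,0,-0.7],[-102,0,-37,0,-2,0,-0.7],[-136,0,-50,0,-2,0,-0.7],[-170,0,-62,0,-3,0,-0.7]]]';  python3 -c "
from h import *
print(wray(275,189.3,-48.4),wray(275,167.3,63.6),wray(245,195,-48.4),wray(305,195,-48.4))
c=slot(4,-75);go(c[0],c[1],150,77.8)"
```

```text
clock: 9.87
eef_pos: [434.7, 194.9, 150.1]
eef_rot: [-1.569, 0.002, 1.251]
wrist_force: [1.0, -1.0, -1.3]
finger_gap: 29.6
clock: 10.28
eef_pos: [438.9, 11.9, 149.2]
eef_rot: [-1.568, 0.002, 1.303]
wrist_force: [1.1, 0.5, -2.6]
finger_gap: 30.0
[ -0.34385183 -48.4         40.64492368] [-0.16861171 63.6        40.74884465] [-14.92292622 -48.4         37.86880635] [ 14.24028457 -48.4         37.86584348]
t 10.28 pos [438.9  11.9 149.2] rot [-89.8   0.1  74.7] gap 30.0 F [ 1.1  0.5 -2.6]
  -> shift [-244.3   -0.5  -60.6] turn [-0.2 -3.1 -0.1]
```

Spine offset is 40.7 mm for purple.

```bash
python3 -m handwheel '[[[-34,0,-9,0,0,0,-0.7],[-68,0,-17,0,-1,0,-0.7],[-102,0,-25,0,-2,0,-0.7],[-136,0,-34,0,-3,0,-0.7],[-170,0,-42,0,-3,0,-0.7]]]'; python3 -m handwheel '[[[-26,0,-6,0,0,0,-0.7],[-50,0,-12,0,0,0,-0.7],[-66,0,-16,0,0,0,-0.7],[-72,0,-18,0,0,0,-0.7]]]';  python3 -c "
from h import *
c=slot(4,40.7);go(c[0],c[1]+.5,150,77.8)"
```

```text
clock: 10.7
eef_pos: [433.0, -165.0, 148.3]
eef_rot: [-1.566, 0.002, 1.356]
wrist_force: [1.1, 0.2, -2.2]
finger_gap: 29.4
clock: 11.03
eef_pos: [434.0, -241.1, 147.0]
eef_rot: [-1.564, 0.001, 1.354]
wrist_force: [-0.4, 1.2, -1.8]
finger_gap: 29.5
t 11.03 pos [ 434.  -241.1  147. ] rot [-89.6   0.1  77.6] gap 29.5 F [-0.4  1.2 -1.8]
  -> shift [   1.9   -3.8 -114. ] turn [-0.4 -0.2 -0.1]
```

```bash
python3 -m handwheel '[[[2,0,-12,-0.4,0,0,-0.7],[2,0,-38,-0.4,0,0,-0.7],[2,0,-68,-0.4,0,0,-0.7],[2,0,-98,-0.4,0,0,-0.7],[2,0,-112,-0.4,0,0,-0.7]]]'; python3 -m handwheel '[[[0,0,0,0,0,0,-0.7]]]';  python3 -c "
from h import *
c=slot(4,40.7);go(c[0],c[1]+.5,73,77.8)"
```

```text
clock: 11.45
eef_pos: [546.6, -262.1, 145.1]
eef_rot: [-1.571, 0.0, 1.355]
wrist_force: [-1.1, 0.5, -1.8]
finger_gap: 30.1
clock: 11.53
eef_pos: [548.6, -261.0, 143.8]
eef_rot: [-1.57, -0.0, 1.357]
wrist_force: [-0.5, -0.2, -2.6]
finger_gap: 30.1
t 11.53 pos [ 548.6 -261.   143.8] rot [-90.   -0.   77.7] gap 30.1 F [-0.5 -0.2 -2.6]
  -> shift [-3.3 70.8  2.2] turn [-0.  -0.1  0. ]
```

```bash
python3 -m handwheel '[[[-3,10,2,0,0,0,-0.7],[-3,26,2,0,0,0,-0.7],[-3,43,2,0,0,0,-0.7],[-3,56,2,0,0,0,-0.7],[-3,61,2,0,0,0,-0.7]]]'; python3 -m handwheel '[[[0,0,0,0,0,0,-0.7]]]';  python3 -c "
from h import *
c=slot(4,40.7);go(c[0],c[1]+.5,72,77.8)"
```

```text
clock: 11.95
eef_pos: [544.2, -262.3, 80.0]
eef_rot: [-1.567, -0.001, 1.357]
wrist_force: [-0.6, 0.3, -2.7]
finger_gap: 29.9
clock: 12.03
eef_pos: [543.2, -261.6, 78.7]
eef_rot: [-1.565, -0.002, 1.357]
wrist_force: [0.2, -0.1, -2.4]
finger_gap: 29.2
t 12.03 pos [ 543.2 -261.6   78.7] rot [-89.7  -0.1  77.8] gap 29.2 F [ 0.2 -0.1 -2.4]
  -> shift [-1.5  6.7 -3. ] turn [-0.3 -0.   0.1]
```

```bash
python3 -m handwheel '[[[-1.5,1,-2,-0.3,0,0,-0.7],[-1.5,2,-3,-0.3,0,0,-0.7],[-1.5,4,-3,-0.3,0,0,-0.7],[-1.5,5,-3,-0.3,0,0,-0.7],[-1.5,5,-3,-0.3,0,0,-0.7]]]'; python3 -m handwheel '[[[0,0.5,0,0,0,0,-0.7],[0,1,0,0,0,0,-0.7],[0,1.5,0,0,0,0,-0.7],[0,1.5,0,0,0,0,-0.7]]]';  python3 -c "
from h import *
c=slot(4,40.7);go(c[0],c[1]+.5,72,77.8)"
```

```text
clock: 12.45
eef_pos: [545.8, -263.7, 73.8]
eef_rot: [-1.57, -0.002, 1.357]
wrist_force: [-0.2, -0.4, -2.1]
finger_gap: 29.6
clock: 12.78
eef_pos: [545.8, -263.7, 72.3]
eef_rot: [-1.57, -0.002, 1.357]
wrist_force: [0.2, -0.5, -1.0]
finger_gap: 29.7
t 12.78 pos [ 545.8 -263.7   72.3] rot [-90.   -0.1  77.8] gap 29.7 F [ 0.2 -0.5 -1. ]
  -> shift [-0.   0.3  0. ] turn [-0.  -0.   0.1]
```

```bash
python3 -m handwheel '[[[0,0.5,0,0,0,0,-0.7],[0,1,0,0,0,0,-0.7],[0,1,0,0,0,0,-0.7]]]';  python3 -c "
from h import *
c=slot(4,40.7);go(c[0],c[1]+.5,72,77.8)"
```

```text
clock: 13.03
eef_pos: [545.9, -263.8, 71.6]
eef_rot: [-1.571, -0.002, 1.357]
wrist_force: [-1.6, 0.3, 3.1]
finger_gap: 29.7
t 13.03 pos [ 545.9 -263.8   71.6] rot [-90.   -0.1  77.8] gap 29.7 F [-1.6  0.3  3.1]
  -> shift [ 0.  -0.4  0.2] turn [-0.  -0.   0.1]
```

Contact. Releasing, then rising clear of yellow.

```bash
python3 -m handwheel '[[[0,0,0,0,0,0,-0.2],[0,0,0,0,0,0,0],[0,0,0,0,0,0,0.1],[0,0,0,0,0,0,0.1]]]';  python3 -m handwheel '[[[0,0,0,0,0,0,0.1],[0,-6,0,0,0,0,0.1],[0,-22,0,0,0,0,0.1],[0,-52,0,0,0,0,0.1],[0,-90,0,0,0,0,0.1]]]';python3 -m handwheel '[[[0,-20,0,0,0,0,0.1],[0,-30,0,0,0,0,0.1]]]';python3 -c "
from h import *
wpic('w7')
go(621,142,240,94)"
```

```text
clock: 13.37
eef_pos: [545.9, -263.8, 71.6]
eef_rot: [-1.571, -0.002, 1.357]
wrist_force: [0.8, 0.1, 0.0]
finger_gap: 50.8
clock: 13.78
eef_pos: [544.9, -263.4, 161.1]
eef_rot: [-1.567, -0.003, 1.357]
wrist_force: [-0.1, -0.8, 0.8]
finger_gap: 52.0
clock: 13.95
eef_pos: [545.8, -263.9, 195.0]
eef_rot: [-1.571, -0.001, 1.357]
wrist_force: [-0.2, 0.5, 0.4]
finger_gap: 51.5
t 14.0 pos [ 545.9 -264.   195. ] rot [-90.1  -0.1  77.8] gap 51.6 F [ 0.6 -0.7  1.4]
  -> shift [412.7 -44.4  12.6] turn [  0.1 -16.2   0.1]
```

View pics/w7.png

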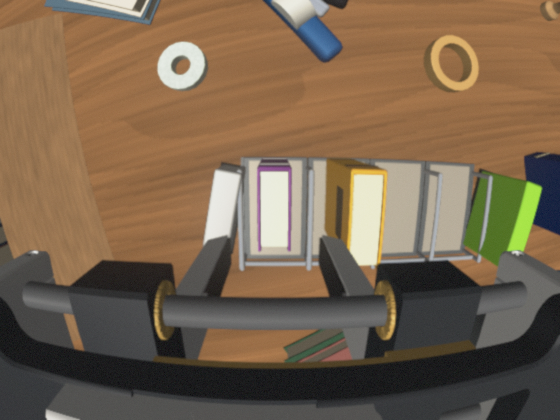

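Purple stands centred in slot 4 (275,165) and yellow is undisturbed. Now blue.

```bash
python3 -m handwheel '[[[20,-8,0,0,0,0,0.5],[55,-18,2,0,-2,0,1],[93,-28,3,0,-4,0,1],[131,-32,4,0,-6,0,1],[169,-32,5,0,-7,0,1]]]';  python3 -m handwheel '[[[38,0,-3,0,-1,0,1],[76,0,-6,0,-3,0,1],[114,0,-9,0,-5,0,1],[150,0,-13,0,-7,0,1],[180,0,-16,0,-8,0,1]]]';python3 -c "
from h import *
go(621,142,230,94)"
```

```text
clock: 14.42
eef_pos: [576.8, -96.2, 226.9]
eef_rot: [-1.572, -0.001, 1.481]
wrist_force: [0.9, 0.7, 0.2]
finger_gap: 81.9
clock: 14.83
eef_pos: [608.5, 84.2, 225.4]
eef_rot: [-1.57, -0.001, 1.623]
wrist_force: [0.8, -0.3, 0.2]
finger_gap: 93.8
t 14.83 pos [608.5  84.2 225.4] rot [-89.9  -0.1  93. ] gap 93.8 F [ 0.8 -0.3  0.2]
  -> shift [ 57.1  -4.6 -15.5] turn [-0.1 -1.   0.1]
```

```bash
python3 -m handwheel '[[[24,0,-6,0,-1,0,1],[42,0,-11,0,-1,0,1],[54,0,-15,0,-1,0,1],[57,0,-15,0,-1,0,1],[57,0,-15,0,-1,0,1]]]';python3 -c "
from h import *
wpic('w8')
go(621,142,123,94)"
```

```text
clock: 15.25
eef_pos: [620.3, 142.0, 224.4]
eef_rot: [-1.568, -0.001, 1.641]
wrist_force: [-0.4, -0.2, -1.0]
finger_gap: 93.7
t 15.3 pos [620.4 141.2 224.8] rot [-89.9  -0.1  94. ] gap 94.3 F [0.5 0.5 0.2]
  -> shift [  0.6 101.8  -0.9] turn [-0.1  0.   0.1]
```

View pics/w8.png

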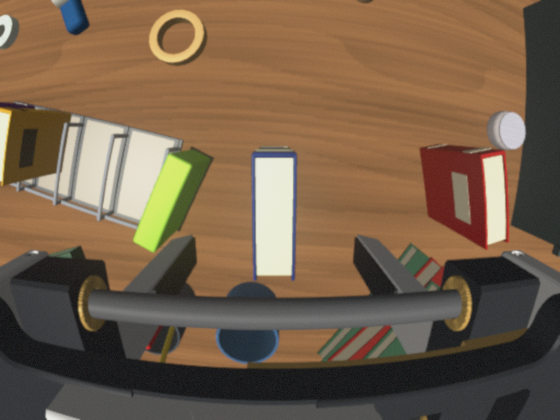

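```bash
python3 -m handwheel '[[[0.5,15,-1,0,0,0,1],[0.5,40,-1,0,0,0,1],[0.5,68,-1,0,0,0,0.8],[0.5,92,-1,0,0,0,0.5],[0.5,101,-1,0,0,0,0.2]]]' 35; python3 -m handwheel '[[[0,0,0,0,0,0,-0.1],[0,0,0,0,0,0,-0.4],[0,0,0,0,0,0,-0.6],[0,0,0,0,0,0,-0.6]]]'; python3 -c "
from h import *
go(621,142,123,94)"
```

```text
clock: 15.72
eef_pos: [619.7, 140.2, 120.2]
eef_rot: [-1.564, -0.0, 1.639]
wrist_force: [0.8, -0.1, -0.6]
finger_gap: 77.4
clock: 16.05
eef_pos: [620.4, 140.0, 122.0]
eef_rot: [-1.567, -0.001, 1.639]
wrist_force: [-0.3, -0.2, 0.8]
finger_gap: 50.9
t 16.05 pos [620.4 140.  122. ] rot [-89.8  -0.   93.9] gap 50.9 F [-0.3 -0.2  0.8]
  -> shift [ 1.9 -1.  -0.7] turn [-0.2 -0.1  0. ]
```

```bash
python3 -m handwheel '[[[1,0,0,-0.2,0,0,-0.6],[1,0,0,-0.2,0,0,-0.6],[1,0,0,-0.2,0,0,-0.6],[1,0,0,-0.2,0,0,-0.6],[1,0,0,-0.2,0,0,-0.6]]]'; python3 -c "
from h import *
go(621,142,123,94)"
```

```text
clock: 16.47
eef_pos: [620.8, 141.3, 123.1]
eef_rot: [-1.572, -0.001, 1.639]
wrist_force: [-0.9, 0.3, 7.0]
finger_gap: 35.6
t 16.47 pos [620.8 141.3 123.1] rot [-90.1  -0.1  93.9] gap 35.6 F [-0.9  0.3  7. ]
  -> shift [ 0.7  0.1 -0.3] turn [ 0.1 -0.1  0.1]
```

```bash
python3 -m handwheel '[[[0,-8,0,0,0,0,-0.6],[0,-24,0,0,0,0,-0.6],[0,-48,0,0,0,0,-0.6],[0,-74,0,0,0,0,-0.6],[0,-100,0,0,0,0,-0.6]]]'; python3 -m handwheel '[[[0,-18,0,0,0,0,-0.6],[0,-26,0,0,0,0,-0.6],[0,-26,0,0,0,0,-0.6]]]';python3 -c "
from h import *
p,d=wpic('w9')
cv2.imwrite('pics/w9z.png',cv2.resize(p[130:210,215:335,::-1],None,fx=6,fy=6,interpolation=cv2.INTER_CUBIC))
c=slot(1,55);go(c[0],c[1],252,77.8)"
```

```text
clock: 16.88
eef_pos: [620.1, 141.1, 223.8]
eef_rot: [-1.57, -0.001, 1.639]
wrist_force: [0.5, 1.6, -4.8]
finger_gap: 35.9
clock: 17.13
eef_pos: [620.5, 141.2, 251.4]
eef_rot: [-1.572, -0.001, 1.639]
wrist_force: [-0.4, -0.1, -5.7]
finger_gap: 35.9
t 17.18 pos [620.1 141.1 249.5] rot [-89.9  -0.   93.9] gap 35.8 F [ 0.2 -0.4 -5.7]
  -> shift [-177.9   -2.6   23. ] turn [-0.1 16.1  0. ]
```

View pics/w9z.png

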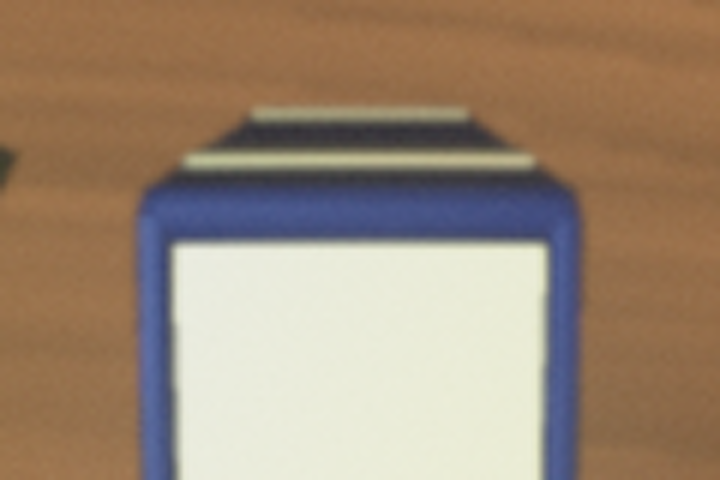

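```bash
python3 -m handwheel '[[[-8,-1,1,0,0,0,-0.6],[-24,-2,3,0,2,0,-0.6],[-48,-3,6,0,4,0,-0.6],[-74,-3,9,0,7,0,-0.6],[-100,-3,13,0,10,0,-0.6]]]'; python3 -c "
from h import *
print(wray(275,161,-48.9),wray(275,147.8,123.1))
c=slot(1,55);go(c[0],c[1],252,77.8)"
```

```text
clock: 17.6
eef_pos: [613.2, 39.0, 250.5]
eef_rot: [-1.567, -0.0, 1.462]
wrist_force: [0.5, 0.1, -5.4]
finger_gap: 35.8
[ -0.2369219  -48.9         54.46737693] [2.21830406e-02 1.23100000e+02 5.48897867e+01]
t 17.6 pos [613.2  39.  250.5] rot [-89.8  -0.   83.8] gap 35.8 F [ 0.5  0.1 -5.4]
  -> shift [-77.   -1.5  -4.4] turn [-0.2  6.  -0. ]
```

```bash
python3 -m handwheel '[[[-24,-1,-1,0,2,0,-0.6],[-46,-1,-3,0,4,0,-0.6],[-64,-1,-4,0,5.5,0,-0.6],[-75,-1,-4,0,6,0,-0.6],[-77,-1,-4,0,6,0,-0.6]]]'; python3 -m handwheel '[[[0,0,0,0,0,0,-0.6]]]';python3 -c "
from h import *
c=slot(1,54.6);go(c[0],c[1]+.5,140,77.8)"
```

```text
clock: 18.02
eef_pos: [608.3, -40.0, 250.2]
eef_rot: [-1.565, 0.001, 1.356]
wrist_force: [0.4, 0.2, -5.9]
finger_gap: 36.0
clock: 18.1
eef_pos: [608.0, -40.1, 249.7]
eef_rot: [-1.564, 0.001, 1.356]
wrist_force: [0.3, -0.0, -3.9]
finger_gap: 35.9
t 18.1 pos [608.  -40.1 249.7] rot [-89.6   0.   77.7] gap 35.9 F [ 0.3 -0.  -3.9]
  -> shift [  2.8 109.6  -1. ] turn [-0.4 -0.1 -0. ]
```

```bash
python3 -m handwheel '[[[3,10,-1,-0.4,0,0,-0.6],[3,30,-1,-0.4,0,0,-0.6],[3,54,-1,-0.4,0,0,-0.6],[3,76,-1,-0.4,0,0,-0.6],[3,94,-1,-0.4,0,0,-0.6]]]'; python3 -m handwheel '[[[0,5,0,0,0,0,-0.6],[0,7,0,0,0,0,-0.6],[0,7,0,0,0,0,-0.6]]]';python3 -c "
from h import *
c=slot(1,54.6);go(c[0],c[1]+.5,131,77.8)"
```

```text
clock: 18.52
eef_pos: [608.4, -36.0, 153.5]
eef_rot: [-1.569, 0.001, 1.358]
wrist_force: [0.4, -0.1, -5.7]
finger_gap: 35.4
clock: 18.77
eef_pos: [608.5, -35.4, 146.7]
eef_rot: [-1.569, 0.001, 1.359]
wrist_force: [-0.0, 0.0, -4.9]
finger_gap: 35.6
t 18.77 pos [608.5 -35.4 146.7] rot [-89.9   0.   77.9] gap 35.6 F [-0.   0.  -4.9]
  -> shift [-1.9 15.7 -0.9] turn [-0.1  0.1 -0. ]
```

```bash
python3 -m handwheel '[[[-2,3,-1,0,0,0,-0.6],[-2,7,-1,0,0,0,-0.6],[-2,10,-1,0,0,0,-0.6],[-2,12.5,-1,0,0,0,-0.6],[-2,13.5,-1,0,0,0,-0.6]]]'; python3 -m handwheel '[[[0,0.5,0,0,0,0,-0.6],[0,1,0,0,0,0,-0.6],[0,1.5,0,0,0,0,-0.6],[0,1.5,0,0,0,0,-0.6]]]';python3 -c "
from h import *
c=slot(1,54.6);go(c[0],c[1]+.5,131,77.8)"
```

```text
clock: 19.18
eef_pos: [608.9, -37.5, 132.8]
eef_rot: [-1.569, 0.001, 1.359]
wrist_force: [0.0, -0.2, -4.9]
finger_gap: 35.7
clock: 19.52
eef_pos: [608.9, -37.5, 131.3]
eef_rot: [-1.569, 0.001, 1.359]
wrist_force: [-0.7, 0.0, -5.4]
finger_gap: 35.9
t 19.52 pos [608.9 -37.5 131.3] rot [-89.9   0.   77.9] gap 35.9 F [-0.7  0.  -5.4]
  -> shift [0.1 0.3 0.1] turn [-0.1  0.1 -0. ]
```

```bash
python3 -m handwheel '[[[0,0.5,0,0,0,0,-0.6],[0,1,0,0,0,0,-0.6],[0,1,0,0,0,0,-0.6]]]';python3 -c "
from h import *
c=slot(1,54.6);go(c[0],c[1]+.5,131,77.8)"
```

```text
clock: 19.77
eef_pos: [609.1, -37.5, 131.2]
eef_rot: [-1.57, 0.001, 1.359]
wrist_force: [-3.0, 0.1, 5.2]
finger_gap: 35.6
t 19.77 pos [609.1 -37.5 131.2] rot [-89.9   0.   77.9] gap 35.6 F [-3.   0.1  5.2]
  -> shift [0.1 0.2 0.2] turn [-0.1  0.1 -0. ]
```

```bash
python3 -m handwheel '[[[0,0,0,0,0,0,-0.2],[0,0,0,0,0,0,0],[0,0,0,0,0,0,0.2],[0,0,0,0,0,0,0.2]]]';  python3 -m handwheel '[[[0,0,0,0,0,0,0.2],[0,-6,0,0,0,0,0.2],[0,-22,0,0,0,0,0.2],[0,-52,0,0,0,0,0.2],[0,-88,0,0,0,0,0.2]]]';python3 -m handwheel '[[[0,0,0,0,0,0,0.2]]]';python3 -c "
from h import *
wpic('w10')
go(591.3,370.5,225,107.1)"
```

```text
clock: 20.1
eef_pos: [609.2, -37.6, 131.2]
eef_rot: [-1.57, 0.001, 1.359]
wrist_force: [-1.4, 0.0, -0.5]
finger_gap: 53.9
clock: 20.52
eef_pos: [608.5, -37.4, 219.0]
eef_rot: [-1.567, 0.001, 1.359]
wrist_force: [0.7, -0.3, -0.4]
finger_gap: 56.4
clock: 20.6
eef_pos: [610.5, -37.6, 226.8]
eef_rot: [-1.577, -0.0, 1.359]
wrist_force: [-0.1, 0.1, 1.7]
finger_gap: 56.4
t 20.65 pos [609.7 -37.5 223.2] rot [-90.1   0.   77.9] gap 56.4 F [-0.4 -0.4 -0.5]
  -> shift [395.1  -2.1 103.7] turn [  0.1 -29.2  -0. ]
```

View pics/w10.png

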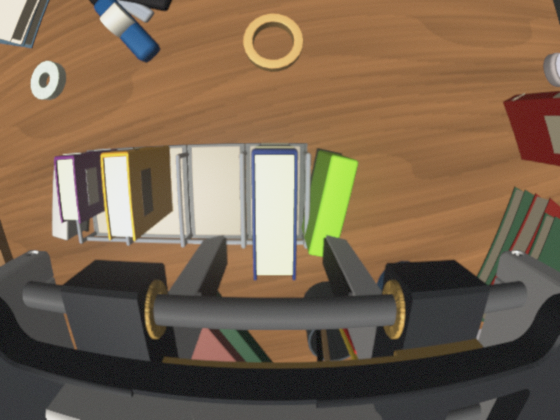

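Blue stands centred in slot 1 (275,150). Now red.

```bash
python3 -m handwheel '[[[20,0,5,0,-1,0,0.6],[55,0,14,0,-4,0,1],[92,2,24,0,-7,0,1],[129,4,34,0,-11,0,1],[166,6,44,0,-15,0,1]]]';  python3 -m handwheel '[[[34,2,1,0,-3,0,1],[70,4,2,0,-6,0,1],[106,6,3,0,-9,0,1],[142,8,4,0,-12,0,1],[175,10,5,0,-14,0,1]]]';python3 -c "
from h import *
go(591.3,370.5,205,107.1)"
```

```text
clock: 21.07
eef_pos: [601.0, 135.5, 216.3]
eef_rot: [-1.572, 0.001, 1.624]
wrist_force: [0.8, -0.5, 0.3]
finger_gap: 86.2
clock: 21.48
eef_pos: [585.9, 312.0, 205.2]
eef_rot: [-1.571, 0.001, 1.871]
wrist_force: [0.9, -0.4, 0.1]
finger_gap: 93.8
t 21.48 pos [585.9 312.  205.2] rot [-9.000e+01  1.000e-01  1.072e+02] gap 93.8 F [ 0.9 -0.4  0.1]
  -> shift [ 54.3   0.1 -22.4] turn [-0.   0.1 -0.1]
```

```bash
python3 -m handwheel '[[[24,0,-9,0,0,0,1],[42,0,-16,0,0,0,1],[52,0,-21,0,0,0,1],[54,0,-22,0,0,0,1],[54,0,-22,0,0,0,1]]]';python3 -c "
from h import *
wpic('w11')
go(591.3,370.5,103,107.1)"
```

```text
clock: 21.9
eef_pos: [590.7, 370.3, 204.0]
eef_rot: [-1.569, 0.002, 1.872]
wrist_force: [-0.1, -0.3, 0.5]
finger_gap: 94.5
t 21.95 pos [590.9 369.6 204.4] rot [-8.990e+01  1.000e-01  1.072e+02] gap 94.0 F [-0.  -0.8  0.5]
  -> shift [  0.9 101.4  -0.8] turn [-0.1  0.1 -0.1]
```

View pics/w11.png

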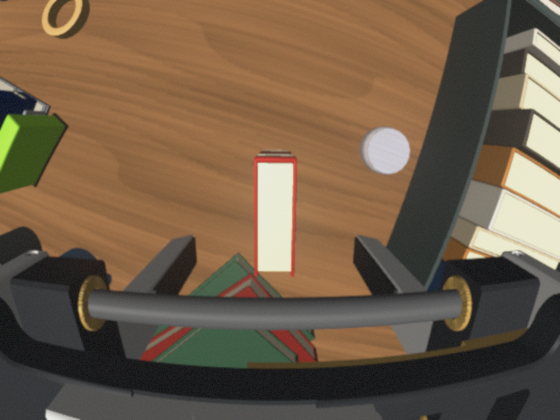

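```bash
python3 -c "
from h import *
f=np.load('top0.npz');W=cloud('top',f['p'],f['d'])
Q=W.reshape(-1,3);r=np.array([591,370]);a=np.radians(107.1)
X=np.array([np.cos(a),np.sin(a)]);Z=np.array([-np.sin(a),np.cos(a)])
u=(Q[:,:2]-r)@X;w=(Q[:,:2]-r)@Z
for lo,hi,wl,wh in [(25,75,-30,30),(75,100,-50,110),(100,130,-50,110),(-75,-25,-30,30),(-100,100,-75,-58),(-100,100,-110,-75)]:
  m=(u>lo)&(u<hi)&(w>wl)&(w<wh); print(lo,hi,wl,wh,np.nanmax(Q[m,2]))
"
```

```text
25 75 -30 30 3.4951357237769116
75 100 -50 110 5.581378016865301
100 130 -50 110 37.589960368396305
-75 -25 -30 30 6.4454504280013225
-100 100 -75 -58 5.496018248832797
-100 100 -110 -75 69.99260390772577
```

Clear. Descend and grip.

```bash
python3 -m handwheel '[[[1,15,-1,0,0,0,1],[1,40,-1,0,0,0,1],[1,68,-1,0,0,0,0.8],[1,92,-1,0,0,0,0.5],[1,101,-1,0,0,0,0.2]]]' 35; python3 -m handwheel '[[[0,0,0,0,0,0,-0.1],[0,0,0,0,0,0,-0.4],[0,0,0,0,0,0,-0.6],[0,0,0,0,0,0,-0.6]]]'; python3 -c "
from h import *
go(591.3,370.5,103,107.1)"
```

```text
clock: 22.37
eef_pos: [590.4, 368.7, 99.6]
eef_rot: [-1.565, 0.003, 1.87]
wrist_force: [-0.1, 0.1, -0.0]
finger_gap: 77.6
clock: 22.7
eef_pos: [591.1, 368.9, 101.5]
eef_rot: [-1.567, 0.002, 1.87]
wrist_force: [-0.4, -0.1, 0.5]
finger_gap: 50.4
t 22.7 pos [591.1 368.9 101.5] rot [-8.980e+01  1.000e-01  1.071e+02] gap 50.4 F [-0.4 -0.1  0.5]
  -> shift [ 1.5 -1.5 -0.7] turn [-0.2  0.  -0.1]
```

```bash
python3 -m handwheel '[[[1,0,0,-0.2,0,0,-0.6],[1,0,0,-0.2,0,0,-0.6],[1,0,0,-0.2,0,0,-0.6],[1,0,0,-0.2,0,0,-0.6],[1,0,0,-0.2,0,0,-0.6]]]'; python3 -c "
from h import *
go(591.3,370.5,103,107.1)"
```

```text
clock: 23.12
eef_pos: [591.1, 370.1, 102.6]
eef_rot: [-1.572, 0.002, 1.87]
wrist_force: [-0.6, 0.4, 6.5]
finger_gap: 33.7
t 23.12 pos [591.1 370.1 102.6] rot [-9.010e+01  1.000e-01  1.071e+02] gap 33.7 F [-0.6  0.4  6.5]
  -> shift [ 0.3 -0.4 -0.3] turn [ 0.1  0.  -0.1]
```

```bash
python3 -m handwheel '[[[0,-8,0,0,0,0,-0.6],[0,-24,0,0,0,0,-0.6],[0,-46,0,0,0,0,-0.6],[0,-66,0,0,0,0,-0.6],[0,-76,0,0,0,0,-0.6]]]'; python3 -m handwheel '[[[0,0,0,0,0,0,-0.6]]]';python3 -c "
from h import *
p,d=wpic('w12')
cv2.imwrite('pics/w12z.png',cv2.resize(p[130:210,215:335,::-1],None,fx=6,fy=6,interpolation=cv2.INTER_CUBIC))
c=slot(2,-95);go(c[0],c[1],190,77.8)"
```

```text
clock: 23.53
eef_pos: [591.4, 370.5, 181.4]
eef_rot: [-1.575, 0.001, 1.87]
wrist_force: [-0.1, -1.0, -2.5]
finger_gap: 33.6
clock: 23.62
eef_pos: [591.8, 370.7, 183.4]
eef_rot: [-1.577, 0.001, 1.87]
wrist_force: [-0.5, -0.2, -3.5]
finger_gap: 34.0
t 23.67 pos [591.6 370.6 182.3] rot [-9.030e+01  1.000e-01  1.072e+02] gap 33.7 F [-0.6  0.4 -4.3]
  -> shift [-390.3   -8.8  272.6] turn [ 0.3 29.4  0. ]
```

View pics/w12z.png

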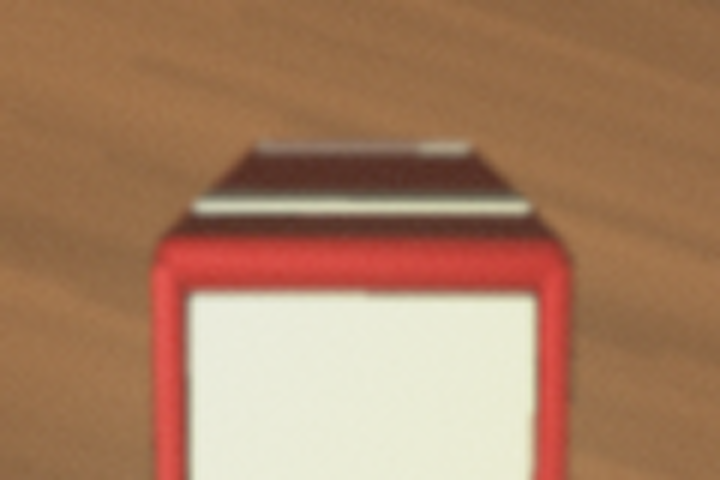

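```bash
python3 -m handwheel '[[[-8,-2,6,0,1,0,-0.6],[-24,-4,17,0,3,0,-0.6],[-49,-6,34,0,5,0,-0.6],[-75,-8,52,0,8,0,-0.6],[-103,-8,72,0,11,0,-0.6]]]'; python3 -c "
from h import *
print(wray(275,169.8,-49.4),wray(275,153.7,102.6))
c=slot(2,-95);go(c[0],c[1],190,77.8)"
```

```text
clock: 24.08
eef_pos: [552.1, 249.9, 188.4]
eef_rot: [-1.574, 0.0, 1.676]
wrist_force: [1.0, -0.5, -3.5]
finger_gap: 33.8
[ -0.06919158 -49.4         50.39206185] [  0.14628656 102.6         50.11828257]
t 24.08 pos [552.1 249.9 188.4] rot [-90.2   0.   96.1] gap 33.8 F [ 1.  -0.5 -3.5]
  -> shift [-319.6   -2.   140.4] turn [ 0.2 18.3  0. ]
```

Spine offset is 50.3 mm for red.

```bash
python3 -m handwheel '[[[-30,0,13,0,2,0,-0.6],[-60,0,26,0,4,0,-0.6],[-90,0,40,0,6,0,-0.6],[-120,0,53,0,8,0,-0.6],[-150,0,66,0,10,0,-0.6]]]'; python3 -c "
from h import *
c=slot(2,-95);go(c[0],c[1],190,77.8)"
```

```text
clock: 24.5
eef_pos: [500.8, 92.3, 186.8]
eef_rot: [-1.572, 0.0, 1.5]
wrist_force: [0.4, -0.2, -3.5]
finger_gap: 33.7
t 24.5 pos [500.8  92.3 186.8] rot [-90.1   0.   86. ] gap 33.7 F [ 0.4 -0.2 -3.5]
  -> shift [-178.5   -3.2   42.2] turn [ 0.1  8.2 -0. ]
```

```bash
python3 -m handwheel '[[[-32,0,8,0,2,0,-0.6],[-65,0,16,0,4,0,-0.6],[-100,0,25,0,6,0,-0.6],[-132,0,32,0,8,0,-0.6],[-156,0,38,0,8,0,-0.6]]]'; python3 -m handwheel '[[[-12,0,0,0,0,0,-0.6],[-18,0,0,0,0,0,-0.6],[-18,0,0,0,0,0,-0.6]]]';python3 -c "
from h import *
c=slot(2,-95);go(c[0],c[1],190,77.8)
c=slot(2,50.3);go(c[0],c[1]+.5,190,77.8)"
```

```text
clock: 24.92
eef_pos: [450.4, -62.5, 185.6]
eef_rot: [-1.57, 0.0, 1.358]
wrist_force: [0.4, 0.1, -2.9]
finger_gap: 34.0
clock: 25.17
eef_pos: [446.1, -80.7, 184.8]
eef_rot: [-1.569, 0.0, 1.356]
wrist_force: [-0.0, -0.0, -3.6]
finger_gap: 34.0
t 25.17 pos [446.1 -80.7 184.8] rot [-89.9   0.   77.7] gap 34.0 F [-0.  -0.  -3.6]
  -> shift [-1.9 -5.2 -0.5] turn [-0.1 -0.1 -0. ]
t 25.17 pos [446.1 -80.7 184.8] rot [-89.9   0.   77.7] gap 34.0 F [-0.  -0.  -3.6]
  -> shift [  -1.2   -5.4 -145.7] turn [-0.1 -0.1 -0. ]
```

```bash
python3 -m handwheel '[[[-1,0,-12,0,0,0,-0.6],[-1,0,-36,0,0,0,-0.6],[-1,0,-64,0,0,0,-0.6],[-1,0,-92,0,0,0,-0.6],[-1,0,-120,0,0,0,-0.6]]]'; python3 -m handwheel '[[[0,0,-16,0,0,0,-0.6],[0,0,-25,0,0,0,-0.6],[0,0,-25,0,0,0,-0.6],[0,0,-25,0,0,0,-0.6]]]';python3 -c "
from h import *
c=slot(2,50.3);go(c[0],c[1]+.5,112,77.8)"
```

```text
clock: 25.58
eef_pos: [564.5, -106.1, 183.8]
eef_rot: [-1.568, 0.0, 1.357]
wrist_force: [-0.5, -0.0, -3.0]
finger_gap: 34.1
clock: 25.92
eef_pos: [588.8, -110.2, 182.7]
eef_rot: [-1.567, -0.0, 1.359]
wrist_force: [0.1, -0.1, -3.3]
finger_gap: 33.8
t 25.92 pos [ 588.8 -110.2  182.7] rot [-89.8  -0.   77.8] gap 33.8 F [ 0.1 -0.1 -3.3]
  -> shift [-2.9 70.7 -0.2] turn [-0.2  0.   0. ]
```

```bash
python3 -m handwheel '[[[-2,8,0,-0.2,0,0,-0.6],[-3,22,0,-0.2,0,0,-0.6],[-3,40,0,-0.2,0,0,-0.6],[-3,54,0,-0.2,0,0,-0.6],[-3,60,0,-0.2,0,0,-0.6]]]'; python3 -m handwheel '[[[0,0,0,0,0,0,-0.6],[0,0,0,0,0,0,-0.6]]]';python3 -c "
from h import *
c=slot(2,50.3);go(c[0],c[1]+.5,110.6,77.8)"
```

```text
clock: 26.33
eef_pos: [586.5, -112.4, 120.4]
eef_rot: [-1.567, -0.0, 1.359]
wrist_force: [0.4, -0.7, -3.7]
finger_gap: 33.7
clock: 26.5
eef_pos: [586.0, -112.2, 120.3]
eef_rot: [-1.567, -0.0, 1.359]
wrist_force: [0.4, -0.7, -2.7]
finger_gap: 34.0
t 26.5 pos [ 586.  -112.2  120.3] rot [-89.8  -0.   77.9] gap 34.0 F [ 0.4 -0.7 -2.7]
  -> shift [-0.2  9.7 -2.3] turn [-0.2  0.1  0. ]
```

```bash
python3 -m handwheel '[[[0,2,-2,-0.2,0,0,-0.6],[0,4,-2,-0.2,0,0,-0.6],[0,6,-2,-0.2,0,0,-0.6],[0,7.5,-2,-0.2,0,0,-0.6],[0,8,-2,-0.2,0,0,-0.6]]]'; python3 -m handwheel '[[[0,0.5,0,0,0,0,-0.6],[0,1,0,0,0,0,-0.6],[0,1.5,0,0,0,0,-0.6],[0,1.5,0,0,0,0,-0.6]]]';python3 -c "
from h import *
c=slot(2,50.3);go(c[0],c[1]+.5,110.6,77.8)"
```

```text
clock: 26.92
eef_pos: [587.9, -112.6, 112.1]
eef_rot: [-1.57, -0.0, 1.359]
wrist_force: [0.4, -0.5, -2.7]
finger_gap: 33.6
clock: 27.25
eef_pos: [587.9, -112.6, 110.7]
eef_rot: [-1.57, -0.0, 1.359]
wrist_force: [-0.2, 1.1, -3.8]
finger_gap: 33.9
t 27.25 pos [ 587.9 -112.6  110.7] rot [-90.   -0.   77.9] gap 33.9 F [-0.2  1.1 -3.8]
  -> shift [-0.3  0.1 -0.3] turn [-0.   0.1  0. ]
```

```bash
python3 -m handwheel '[[[0,0.5,0,0,0,0,-0.6],[0,1,0,0,0,0,-0.6],[0,1,0,0,0,0,-0.6]]]';python3 -c "
from h import *
c=slot(2,50.3);go(c[0],c[1]+.5,110.6,77.8)"
```

```text
clock: 27.5
eef_pos: [588.1, -112.6, 110.7]
eef_rot: [-1.571, -0.0, 1.359]
wrist_force: [-3.3, 0.7, 6.5]
finger_gap: 33.7
t 27.5 pos [ 588.1 -112.6  110.7] rot [-90.   -0.   77.9] gap 33.7 F [-3.3  0.7  6.5]
  -> shift [-0.3  0.1 -0.1] turn [0.  0.1 0. ]
```

```bash
python3 -m handwheel '[[[0,0,0,0,0,0,-0.2],[0,0,0,0,0,0,0],[0,0,0,0,0,0,0.1],[0,0,0,0,0,0,0.1]]]';  python3 -m handwheel '[[[0,0,0,0,0,0,0.1],[0,-6,0,0,0,0,0.1],[0,-22,0,0,0,0,0.1],[0,-52,0,0,0,0,0.1],[0,-88,0,0,0,0,0.1]]]';python3 -m handwheel '[[[0,-20,5,0,0,0,0.1],[0,-20,35,0,0,0,0.1],[0,-20,75,0,0,0,0.1],[0,-20,110,0,0,0,0.1],[0,-20,140,0,0,0,0.1]]]';python3 -m handwheel '[[[0,0,20,0,0,0,0.1],[0,0,40,0,0,0,0.1],[0,0,50,0,0,0,0.1],[0,0,50,0,0,0,0.1]]]';python3 -c "
from h import *
for n in ('top','scene','wrist'):
    p,d=imaging.camera(n);np.savez(n+'1.npz',p=p,d=d);cv2.imwrite('pics/'+n+'1.png',p[:,:,::-1])
go(588,-112,110,77.8)"
```

```text
clock: 27.83
eef_pos: [588.2, -112.7, 110.7]
eef_rot: [-1.571, -0.0, 1.359]
wrist_force: [-0.1, 0.2, -0.0]
finger_gap: 51.1
clock: 28.25
eef_pos: [587.2, -112.5, 198.5]
eef_rot: [-1.568, -0.0, 1.359]
wrist_force: [0.5, 0.1, 0.9]
finger_gap: 51.7
clock: 28.67
eef_pos: [448.5, -82.6, 219.2]
eef_rot: [-1.568, -0.0, 1.359]
wrist_force: [0.0, -0.2, 0.9]
finger_gap: 51.2
clock: 29.0
eef_pos: [398.8, -71.9, 220.1]
eef_rot: [-1.57, -0.0, 1.359]
wrist_force: [-0.3, -0.8, -1.2]
finger_gap: 51.9
t 29.15 pos [400.4 -72.3 219.5] rot [-89.9  -0.   77.9] gap 51.6 F [-0.4 -0.9 -0.3]
  -> shift [   0.6  109.1 -192. ] turn [-0.1  0.1  0. ]
```

View pics/top1.png

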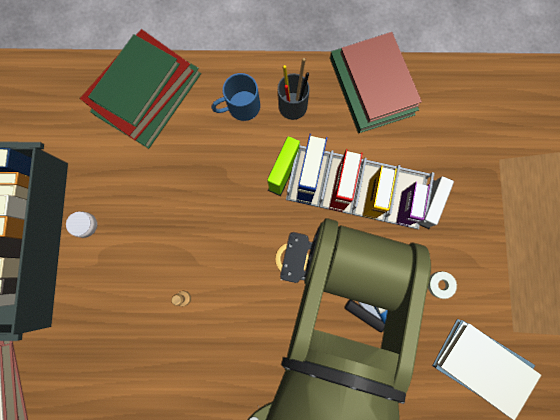

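View pics/scene1.png

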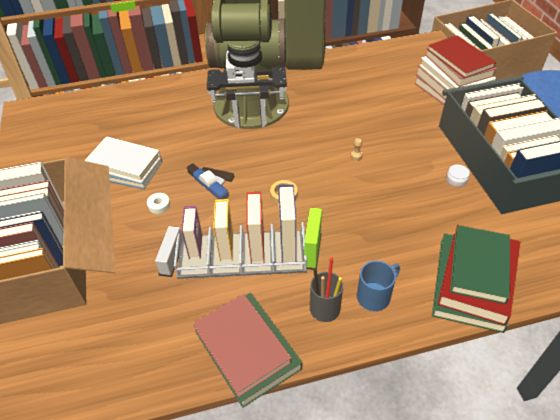

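View pics/wrist1.png

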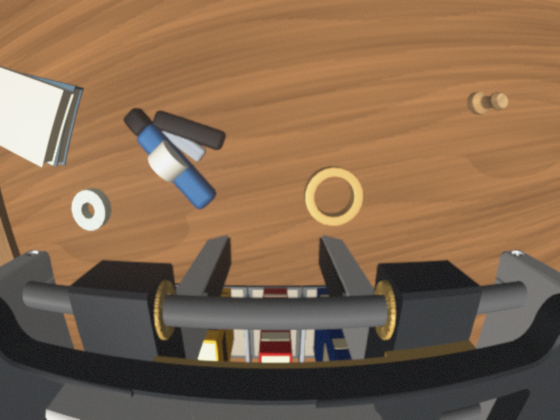

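The top and scene views show four books standing in order from the green bookend: blue (312,168), red (346,180), yellow (381,192), purple (413,205). Checking poses by number.

```bash
python3 -c "
from h import *
f=np.load('top1.npz');W=cloud('top',f['p'],f['d'])
r=np.radians(RY);X=np.array([np.cos(r),np.sin(r)]);Y=np.array([-X[1],X[0]])
for i,(n,b) in enumerate(dict(blue=(296,130,330,208),red=(328,145,364,214),yellow=(362,160,398,222),purple=(396,178,426,226)).items(),1):
    c,sz,a,zz=book(W,n,b,8); e=c-slot(i,0)
    print(n,'size',np.round(sz,1),'yaw err',round(a-RY,2),'spine depth',round(e@X-L[n]/2,1),'lateral',round(e@Y,1),'z',round(zz,1))
"
```

```text
blue size [106.   35.9] yaw err 0.18 spine depth -1.6 lateral 1.7 z 176.8
red size [99.5 34. ] yaw err -0.07 spine depth -1.6 lateral 2.6 z 156.7
yellow size [86.3 32.6] yaw err 0.13 spine depth -1.5 lateral 2.0 z 136.7
purple size [77.2 30.4] yaw err 0.93 spine depth 0.1 lateral 2.0 z 116.8
```

All within 2–3 mm and 1°, so I'm handing in.

```bash
python3 -c "
from h import *
print(order.sign_off())"
```

```text
the job is handed in; nothing more can be done
None
```

All four books are shelved in height order and the job is handed in at about 29 s of the 115 s. From the green bookend: blue is in slot 1, red in slot 2, yellow in slot 3 and purple in slot 4. I lowered each book until the wrist force showed contact with the rack floor, then released it. The gripper was withdrawn well clear before handing in.

The last top-view check, taken before handing in, found every book upright at its full height on the rack floor:

| Book | Spine from front edge (mm) | Off-centre in slot (mm) | Turn error (°) |
|---|---|---|---|
| Blue | -1.6 | 1.7 | 0.18 |
| Red | -1.6 | 2.6 | -0.07 |
| Yellow | -1.5 | 2.0 | 0.13 |
| Purple | 0.1 | 2.0 | 0.93 |

Negative means in front of the edge, and off-centre means to the left seen from the robot.

- **Scene camera:** it disagreed at the start. It put the rack's front edge up to about 7 mm from where the top camera did, mostly deeper. The wrist camera agreed with the top camera to about 1 mm, so I used those two.
- **Forces:** every reading I saw was under about 10 N, and nothing was knocked over.

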